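# Set the fume extractor's suction gate to the third click and start it

## Task

Get the fume extractor ready for welding: with a fingertip, slide its suction gate lever until it rests in the third click counted from fully shut (it may already have been left a click or two open), without running past that click, and then press the green start button fully down and let it come up again. Only push the lever, never pinch it, start the fan only once the gate is set, and leave everything else on the bench and on the extractor where it is.

Things in the scene. Friction and masses are not known exactly. Their poses are not given: they have to be found in the camera images.
- extractor: fixed bench-top fume extractor: grey box 200 (its x) by 320 (its y) by 120 mm high, green pipe and black bell-mouth inlet 100 mm long on its +y end, black grille on its -y end. Origin at the centre of its underside, z up. On its flat top the black gate track runs along its y at x = +40 mm; the button is at x = -45, y = +95 mm.
- shut_mark (a point): fixed point on the extractor's top, in the track, where the middle of the lever stands when fully shut (extractor x = +40, y = -90 mm). Beside it, 30 mm towards the extractor's -x, is a red tick (shut), then five white ticks, one per click, every 15 mm towards the extractor's +y.
- gate (a joint): gate lever travel along the extractor's +y, m: 0 = fully shut (end stop); it clicks into notches at 0.015, 0.030, 0.045 (the third), 0.060, 0.075 (end stop). Starts in the shut, first or second notch, rarely between two. Some 7 to 10 N push it out of a notch; once 1 mm past halfway (7.5 mm) a spring pulls it into the next, where it stays.
- knob_top (a point): centre of the top of the lever's finger block, 46 mm above the extractor's top. The block is 26 mm (extractor x) by 20 mm (extractor y) and 36 mm tall, its underside 10 mm above the extractor's top; the lever is red on the shut (-y) side, black on the open (+y) side. Its middle stands level with the tick of its notch.
- half_red: the red half of the finger block (10 mm thick), facing the shut end; push on it towards +y to open. Origin under the middle of the whole block, on the extractor's top.
- half_black: the black half of the finger block (10 mm thick), facing the open end; push on it towards -y to shut. Same origin. Both halves loaded at once means that the lever is being pinched.
- start (a joint): travel of the green start button, in m: 0 = up, 0.006 = fully down. It springs back when let go; fully down takes 5 N.
- start_top (a point): centre of the top face of the green button, 30 mm across, 22 mm above the extractor's top in a black round housing; it is pressed straight down
- collar: loose brass ring standing on the extractor's top near its inlet end, 44 mm outside, 28 mm bore, 24 mm high; origin at the centre of its underside
- vblock: loose dark steel V-block, 60 x 70 mm, 40 mm high, on the bench beside the outlet end of the extractor; origin at the centre of its underside
- slug: loose upright brass cylinder, 34 mm diameter, 60 mm high, next to the V-block; origin at the centre of its underside
- woodblock: loose wooden block 50 x 110 x 45 mm on the bench; origin at the centre of its underside
- brush: loose wooden-handled brush lying on the bench; origin at the centre of its underside
- hammer: loose hammer lying on the bench; origin at the centre of its underside
- can: loose blue can, 60 mm diameter, 170 mm high, on the bench; origin at the centre of its underside

How it is judged:
By the outcome, as a careful person would: the job done as asked, in the order asked, and still so for the second after the job is handed in, with the robot touching nothing.
It also fails if it takes over 64 s, if anything falls off the work surface, if the arm or the gripper's body presses on something with over 40 N, if the wrist force passes 120 N, or if a joint passes its speed limit or range.

## Robot

A 6-joint arm with a two-finger parallel gripper is mounted at the origin on the work surface. World frame = base frame: x ahead of the robot, y to its left, z up, the work surface at z = 0. Lengths are in m, angles in rad, forces in N, time in s.
With the tool pointing down it reaches from about 0.375 to 0.9 m from the base axis. Payload 3.1 kg.
Tool frame: the origin (TCP) lies at the very end of the fingers, on their centre line; the grasp point (between the pads) lies 19 mm behind it (manip.grasp_offset is the distance from the TCP to the grasp point, in m); x points along the fingers, z is the direction in which the jaws open and shut, and the axes are right-handed (so a half turn about x gives the same grasp; the last joint's range is limited). The gripper opens to 85 mm and grips with 20 to 120 N. Pads are 22 mm wide; open, the fingers measure 114 mm over their backs; the gripper's body (76 mm by 85 mm) begins 54 mm behind the grasp point. The pads swing forward as they close: fully open they stand 13 mm farther back than shut.
Start: joints at [1.006, 0.527, 1.433, -0, 1.181, -0.178], TCP at [0.235, 0.579, 0.231] pointing down, gripper open.
Joint ranges: [-3.08, 3.08], [-0.75, 2.2], [0.22, 2.44], [-1.43, 4.57], [0, 2.65], [-2.85, 2.85]. Speed limits (rad/s): [2.79, 2.79, 3.14, 3.14, 3.14, 3.14].

## Interface

Orientations are given as a unit quaternion [x, y, z, w].
In Python, from station import manip gives the robot as it stands.
- The arm moves only by the tool send_rows, never from a script. Its argument "steps" is a list that holds one entry, the list of rows, each a list of 5 numbers: the closure, from 0 (fully open) to 1 (shut), then the shift along the world's x, y, z in m, then the turn about the world's z in rad. A call has 1 to 8 rows; each row is the pose to reach, as a shift and turn from the pose commanded when the call began; what a row does not reach only later rows make up. A row lasts 1/8 s, in which the tool goes at most 62.5 mm and 10.7 degrees, less where a joint would pass 70% of its speed; a pose out of reach is approached as far as the arm can. A call with a gripper value outside its range is refused whole. The fingers move at their own pace and stop on an object; "grip_force" is the grip in N (left out, the last holds). Time passes only in rows, so rows that repeat a pose let the fingers close. It gives the time, the measured TCP pose, the force and the opening at its end, in the units of the state.
- manip.sense(): the state, without advancing time (a new reading comes with each control period).
- manip.snapshot(name): name is "scene" or "top" or "wrist"; returns the picture (420x560x3 uint8, red, green, blue); there is no depth.
- manip.camera_params(name): a dict with "fx", "fy", "cx", "cy" (pixels), "T" (4x4, takes a point from camera to world coordinates); the wrist camera has in their place "tool_from_camera" (4x4, takes a point from camera to tool coordinates, whose origin is the TCP and whose axes are the tool frame's). Camera axes: x right, y down, z forward; pixel columns grow to the right and rows downward; lengths in m; the calibration is good to about 2 mm. A picture is of the moment at which its call begins: read the wrist's pose just before it. camera_params takes no time and is no camera call.
- manip.sign_off(): hands the job in, once; it reports no verdict.
The state is a dict: "t": time; "q": joint angles; "qd": joint speeds; "tau": joint torques, N m; "tcp_pos": TCP position; "tool_rot": TCP orientation; "force": force on the tool from outside, world axes, zero at the start; "ft_torque": the same for the moment, N m; "finger_gap": opening from 0.0 (shut) to 1.0 (fully open).
Only numpy, scipy, OpenCV 4.12 (cv2) and the standard library are available. Lean on these libraries where they do the work, as an engineer would, in place of code of your own. Each camera call takes 0.05 s, during which the arm holds its last target.

## Working session

There is one attempt and no reset: what is moved stays moved. The work goes in short steps, Python scripts to look and compute and a tool call to move; the robot and the scene stay as the last step left them, time stands still between calls to the robot, and variables do not carry over. Pictures are saved under pics/ and viewed, and the job is handed in when it is done.

Besides the shell and the picture viewer there is one more tool, called after "Emit:" as name(argument=value, ...), one argument or row to a line, values as JSON. send_rows: Moves the arm, as the interface text tells. Its arguments: {"type":"object","properties":{"steps":{"type":"array","items":{"type":"array","items":{"type":"array","items":{"type":"number"}}}},"grip_force":{"type":"number"}},"required":["steps"]}

```bash
mkdir -p pics; ls
python3 - <<'E'
from station import manip
import cv2
for n in ("scene","top","wrist"):
    s=manip.sense()
    cv2.imwrite(f"pics/{n}0.png",manip.snapshot(n)[:,:,::-1])
    print(n,manip.camera_params(n))
print(s)
E
```

```text
pics
scene {'fx': 391.6737321503536, 'fy': 391.6737321503536, 'cx': 282.5967312580303, 'cy': 210.56515221944449, 'T': array([[ 5.24181633e-01,  6.15283018e-01, -5.88778756e-01,
         1.20176060e+00],
       [ 8.51606400e-01, -3.78400054e-01,  3.62739491e-01,
        -3.93122589e-01],
       [ 3.93535464e-04, -6.91549136e-01, -7.22329314e-01,
         9.13655815e-01],
       [ 0.00000000e+00,  0.00000000e+00,  0.00000000e+00,
         1.00000000e+00]])}
top {'fx': 412.2530451425597, 'fy': 412.2530451425597, 'cx': 277.2330157226214, 'cy': 204.5822329771373, 'T': array([[-4.30915192e-03, -9.78959731e-01,  2.04008031e-01,
         2.49459409e-01],
       [-9.99990692e-01,  4.26315894e-03, -6.64929124e-04,
         1.14927826e-02],
       [-2.18779826e-04, -2.04008998e-01, -9.78968989e-01,
         1.56851435e+00],
       [ 0.00000000e+00,  0.00000000e+00,  0.00000000e+00,
         1.00000000e+00]])}
wrist {'fx': 374.6833969649475, 'fy': 374.6833969649475, 'cx': 274.522142421061, 'cy': 207.2067625670059, 'tool_from_camera': array([[ 1.67377703e-04, -2.97382284e-01,  9.54758477e-01,
   
[... 219 characters left out ...]
0.00000000e+00,  0.00000000e+00,
         1.00000000e+00]])}
{'t': 0.1, 'q': array([ 1.00651513e+00,  5.28359470e-01,  1.43378141e+00,  6.28865624e-06,
        1.18141159e+00, -1.78494320e-01]), 'qd': array([ 0.00069514, -0.00072587, -0.00438103, -0.00050458,  0.00099076,
        0.00016328]), 'tau': array([ 2.97511478e-04, -4.43301737e+01, -1.78586823e+01, -2.47050839e-04,
        3.92108792e-03, -6.09476842e-06]), 'tcp_pos': array([0.23479526, 0.57851996, 0.23043761]), 'tool_rot': array([-0.39515307,  0.58721195,  0.39459935,  0.58594158]), 'force': array([ 0.16494641, -0.85154132,  0.63210635]), 'ft_torque': array([-0.06342056, -0.00808865,  0.05146765]), 'finger_gap': 1.0028907620870253}
```

View pics/scene0.png

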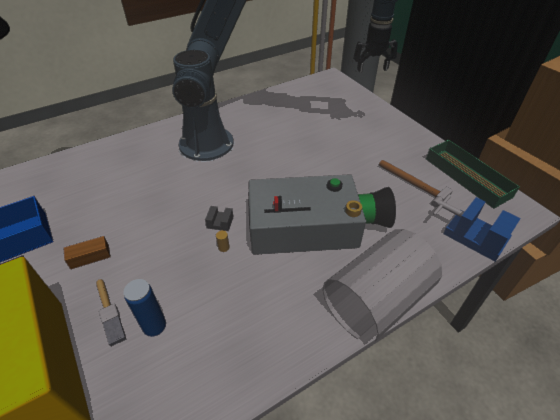

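View pics/top0.png

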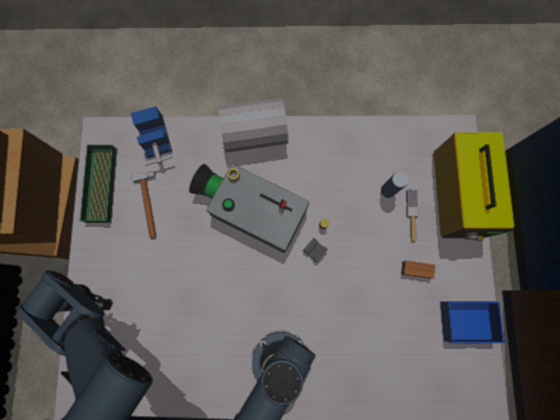

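View pics/wrist0.png

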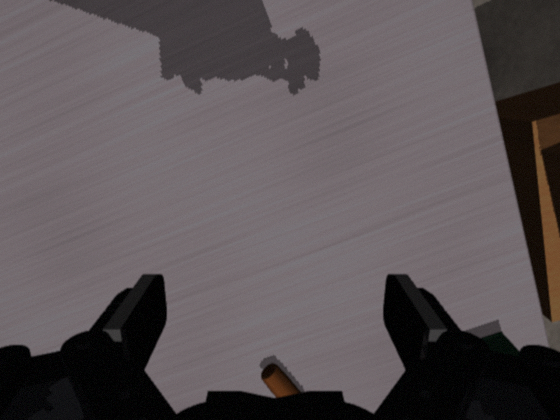

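```bash
cat > h.py <<'E'
from station import manip
import cv2, numpy as np
from scipy.spatial.transform import Rotation as R
def ray(n,uv,s=None):
    c=manip.camera_params(n)
    if n=='wrist':
        Tt=np.eye(4);Tt[:3,:3]=R.from_quat(s['tool_rot']).as_matrix();Tt[:3,3]=s['tcp_pos'];T=Tt@c['tool_from_camera']
    else: T=c['T']
    d=T[:3,:3]@np.array([(uv[0]-c['cx'])/c['fx'],(uv[1]-c['cy'])/c['fy'],1]);return T[:3,3],d
def onz(n,uv,z,s=None):
    o,d=ray(n,uv,s);return o+d*(z-o[2])/d[2]
E
python3 - <<'E'
from h import *
im=cv2.imread('pics/top0.png');cv2.imwrite('pics/top0z.png',cv2.resize(im[150:270,180:340],None,fx=5,fy=5,interpolation=cv2.INTER_CUBIC))
im=cv2.imread('pics/scene0.png');cv2.imwrite('pics/scene0z.png',cv2.resize(im[160:260,240:400],None,fx=5,fy=5,interpolation=cv2.INTER_CUBIC))
print(onz('top',(284,204),.16),onz('top',(229,204.5),.142))
E
```

```text
[ 0.54495407 -0.01309643  0.16      ] [0.54777113 0.18101815 0.142     ]
```

View pics/top0z.png

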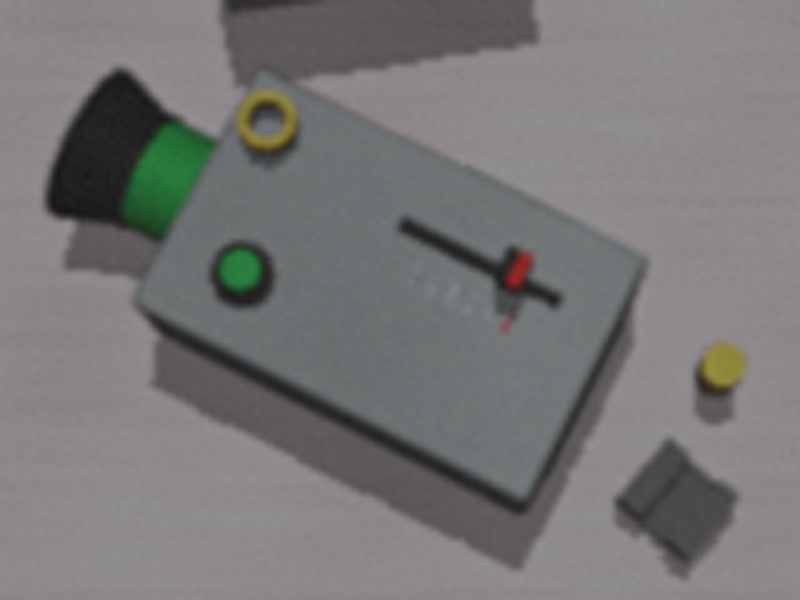

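View pics/scene0z.png

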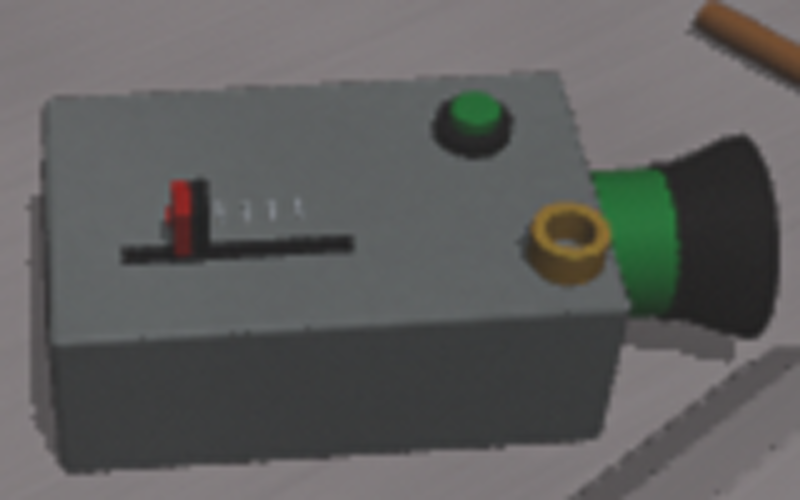

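Run:
```python
from h import *
P=[onz('top',(180+u/5,150+v/5),.12)[:2] for u,v in [(645,262),(520,505),(137,300),(265,75)]]
print(np.round(P,4))
c=np.mean(P,0); y=(P[3]+P[2]-P[0]-P[1]);yaw=np.arctan2(-y[0],y[1]);print(c,yaw,np.linalg.norm(y)/2)
ex=np.array([np.cos(yaw),np.sin(yaw)]);ey=np.array([-np.sin(yaw),np.cos(yaw)])
L=lambda p:np.round([(p[:2]-c)@ex,(p[:2]-c)@ey],4)
for nm,uv,z in [('redtop',(519,268),.166),('blacktop',(508,265),.166),('shuttick',(505,325),.12),('btn',(240,270),.142),('tr0',(560,300),.12),('tr1',(402,224),.12)]:
    p=onz('top',(180+uv[0]/5,150+uv[1]/5),z);print(nm,p,L(p))
s=manip.sense();print(R.from_quat(s['tool_rot']).as_matrix().round(3))
```

```text
[[ 0.5588 -0.1037]
 [ 0.3849 -0.0125]
 [ 0.5326  0.2606]
 [ 0.7001  0.1719]]
[0.54411677 0.07906512] -0.48476001978293476 0.3100179526873107
redtop [ 0.54511936 -0.0123072   0.166     ] [ 0.0435 -0.0804]
blacktop [ 0.54728528 -0.00467197  0.166     ] [ 0.0418 -0.0726]
shuttick [ 0.51326422 -0.00277659  0.12      ] [ 0.0108 -0.0868]
btn [0.54959263 0.18458929 0.142     ] [-0.0443  0.0959]
tr0 [ 0.5312779  -0.04226076  0.12      ] [ 0.0452 -0.1133]
tr1 [0.58762298 0.07106983 0.12      ] [0.0422 0.0132]
[[-0.001 -0.926  0.376]
 [-0.001  0.376  0.926]
 [-1.     0.    -0.002]]
```

Emit:
send_rows(
  steps=[
    [[0.5,0.02,-0.05,0.07,0],[1,0.05,-0.1,0.07,-0.02],[1,0.07,-0.15,0.07,-0.04],[1,0.095,-0.205,0.07,-0.06],[1,0.12,-0.26,0.07,-0.08],[1,0.145,-0.315,0.07,-0.1],[1,0.17,-0.37,0.07,-0.1],[1,0.19,-0.42,0.07,-0.1]],
  ],
  grip_force=30,
)

```text
t: 1.15
tcp_pos: [0.4258, 0.157, 0.3013]
tool_rot: [-0.365, 0.606, 0.365, 0.606]
force: [1.3, 0.2, -0.7]
finger_gap: -0.001
```

Emit:
send_rows(
  steps=[
    [[1,0.025,-0.05,0,0],[1,0.045,-0.1,0,0],[1,0.07,-0.155,0,0],[1,0.085,-0.19,0,0],[1,0.095,-0.21,0,0],[1,0.095,-0.21,0,0],[1,0.095,-0.21,0,0]],
  ],
)

```text
t: 2.02
tcp_pos: [0.5192, -0.0495, 0.3011]
tool_rot: [-0.365, 0.606, 0.366, 0.605]
force: [-0.5, 0.4, -0.4]
finger_gap: 0.003
```

Run:
```python
from h import *
s=manip.sense();np.save('s1.npy',s,allow_pickle=True)
cv2.imwrite("pics/wrist1.png",manip.snapshot('wrist')[:,:,::-1])
print(s['t'],s['tcp_pos'],s['force'],s['finger_gap'],R.from_quat(s['tool_rot']).as_matrix().round(3))
```

```text
2.025 [ 0.51924338 -0.04949493  0.30108136] [-0.48712039  0.35018071 -0.44313131] 0.0034419453305879763 [[-0.001 -0.885  0.466]
 [ 0.001  0.466  0.885]
 [-1.     0.002  0.   ]]
```

View pics/wrist1.png

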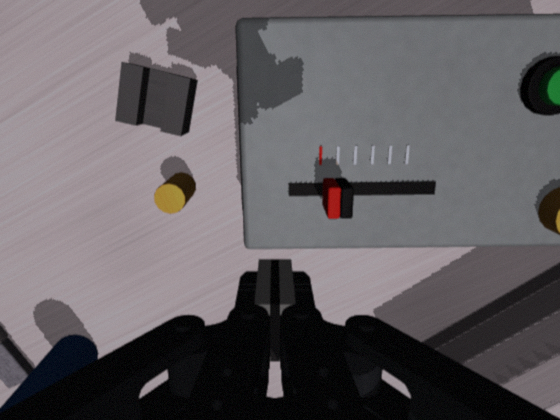

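The wrist view shows the red tick at (321,155), white ticks at u≈338..407 and v≈155. The lever's red/black split is near (341,200), the track runs (290–435,188), and the button is at (556,87). I'll measure these precisely.

Run:
```python
from h import *
s=np.load('s1.npy',allow_pickle=True).item()
im=cv2.imread('pics/wrist1.png');cv2.imwrite('pics/wrist1z.png',cv2.resize(im[130:240,270:450],None,fx=4,fy=4,interpolation=cv2.INTER_CUBIC))
w=lambda u,v,z:onz('wrist',(u,v),z,s)
yaw=-.485;ex=np.array([np.cos(yaw),np.sin(yaw)]);ey=np.array([-np.sin(yaw),np.cos(yaw)])
g=cv2.cvtColor(im,cv2.COLOR_BGR2HSV)
tick=[w(321,155,.12)]+[w(u,155,.12) for u in (338,355.5,372.5,390,407)]
d=tick[-1]-tick[0];print('tick dir yaw',np.arctan2(-d[0],d[1]),np.linalg.norm(d))
# red blobs
m=cv2.inRange(g,(0,150,60),(8,255,255))
n,_,st,ce=cv2.connectedComponentsWithStats(m)
for i in range(1,n):
    if st[i][4]>20: print(st[i],ce[i])
for t in tick: print('tick ey',t[:2]@ey,'ex',t[:2]@ex)
print('btn',w(556,87,.142))
a,b=w(291,188,.12),w(434,187,.12);d=b-a;print('track yaw',np.arctan2(-d[0],d[1]),a,b,a[:2]@ex,b[:2]@ex,a[:2]@ey,b[:2]@ey)
for v in (150,220): pass
print('TCP ex,ey',s['tcp_pos'][:2]@ex,s['tcp_pos'][:2]@ey)
```

```text
tick dir yaw -0.4847396537857109 0.07446456977664533
[319 147   3  17  44] [320.15909091 155.56818182]
[327 187  14  32 404] [333.62623762 202.28712871]
tick ey 0.23874596580278928 ex 0.45964417628719995
tick ey 0.2534654771369315 ex 0.45964034411806143
tick ey 0.26861803298907605 ex 0.45963639920741933
tick ey 0.28333777302614066 ex 0.4596325669787388
tick ey 0.29849056431050747 ex 0.4596286220068029
tick ey 0.31321053305582475 ex 0.459624789718579
btn [0.5502105  0.17803698 0.142     ]
track yaw -0.47754067732579475 [ 0.53206706 -0.039441    0.12      ] [0.59044983 0.07337836 0.12      ] 0.489094119534634 0.48814656659587224 0.21316164971723375 0.34018864743011323
TCP ex,ey 0.48243656049334677 0.1982886815718723
```

View pics/wrist1z.png

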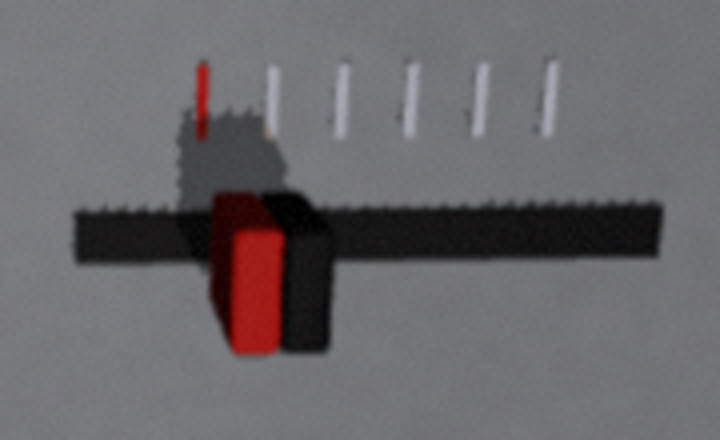

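Run:
```python
from h import *
s=np.load('s1.npy',allow_pickle=True).item()
w=lambda u,v,z:onz('wrist',(u,v),z,s)
yaw=-.485;ex=np.array([np.cos(yaw),np.sin(yaw)]);ey=np.array([-np.sin(yaw),np.cos(yaw)])
for u,v in [(328.3,203),(340.4,203),(352.5,203),(340.4,188),(340.4,218)]:
    p=w(u,v,.166);print(p, p[:2]@ex,p[:2]@ey)
print('ex,ey',ex,ey, 'expected 0..5:',.2388+.015*np.arange(6))
p=w(556,87,.142);print(p[:2]@ex,p[:2]@ey)
```

```text
[ 0.54479237 -0.01578327  0.166     ] 0.48932244904831584 0.24002369334832513
[ 0.54914526 -0.00751825  0.166     ] 0.48932012242477324 0.24936490248643908
[0.55349817 0.00074682 0.166     ] 0.48931779578805107 0.2587061645396606
[ 0.53829799 -0.002507    0.166     ] 0.4773875331768093 0.248741138241012
[ 0.56026383 -0.01265483  0.166     ] 0.5015511669812572 0.25000426818654164
ex,ey [ 0.88467495 -0.46620836] [0.46620836 0.88467495] expected 0..5: [0.2388 0.2538 0.2688 0.2838 0.2988 0.3138]
0.40375511764674965 0.4140175869658455
```

Emit:
send_rows(
  steps=[
    [[1,0.012,0.023,0,0],[1,0.024,0.046,0,0],[1,0.024,0.046,0,0],[1,0.024,0.046,0,0]],
  ],
)

```text
t: 2.58
tcp_pos: [0.5434, -0.0043, 0.3013]
tool_rot: [-0.366, 0.606, 0.366, 0.605]
force: [0.0, -0.4, -0.3]
finger_gap: -0.0
```

Run:
```python
from h import *
s=manip.sense();np.save('s2.npy',s,allow_pickle=True)
im=manip.snapshot('wrist')[:,:,::-1]
cv2.imwrite("pics/wrist2.png",im)
cv2.imwrite('pics/wrist2z.png',cv2.resize(im[130:240,200:380],None,fx=4,fy=4,interpolation=cv2.INTER_CUBIC))
print(s['t'],s['tcp_pos'])
```

```text
2.575 [ 0.54338613 -0.00431858  0.30131129]
```

View pics/wrist2z.png

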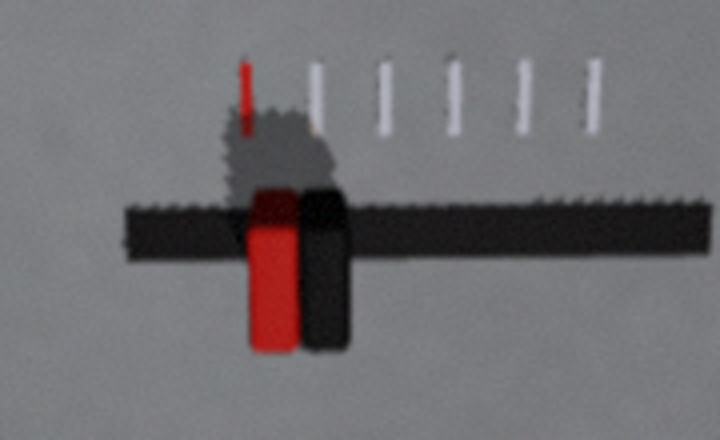

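View pics/wrist2.png

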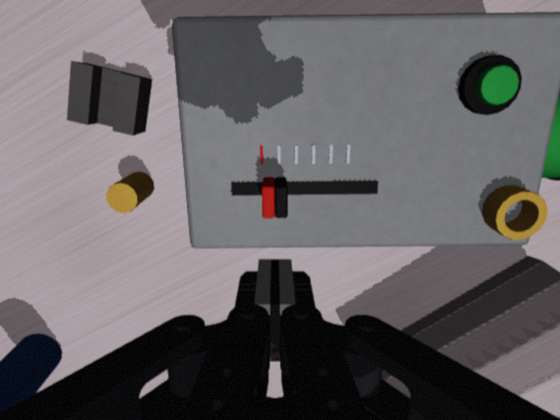

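Emit:
send_rows(
  steps=[
    [[1,-0.009,-0.024,0,0],[1,-0.018,-0.047,0,0],[1,-0.018,-0.047,-0.05,0],[1,-0.018,-0.047,-0.1,0],[1,-0.018,-0.047,-0.14,0],[1,-0.018,-0.047,-0.156,0],[1,-0.018,-0.047,-0.156,0],[1,-0.018,-0.047,-0.156,0]],
  ],
)

```text
t: 3.62
tcp_pos: [0.5267, -0.0525, 0.1462]
tool_rot: [-0.365, 0.605, 0.364, 0.606]
force: [-0.6, -0.1, -0.2]
finger_gap: 0.005
```

```bash
cat > look.py <<'E'
from h import *
import sys
n=sys.argv[1]
s=manip.sense()
yaw=-.485;ex=np.array([np.cos(yaw),np.sin(yaw)]);ey=np.array([-np.sin(yaw),np.cos(yaw)])
print(round(s['t'],2),s['tcp_pos'].round(4),'ex,ey',(s['tcp_pos'][:2]@ex).round(4),(s['tcp_pos'][:2]@ey).round(4),'F along ey',(s['force'][:2]@ey).round(1),s['force'].round(1))
im=manip.snapshot('wrist')[:,:,::-1]
im2=manip.snapshot('scene')[:,:,::-1]
a=cv2.resize(im2[160:260,240:400],(800,500),interpolation=cv2.INTER_CUBIC)
cv2.imwrite(f'pics/{n}_w.png',im);cv2.imwrite(f'pics/{n}_s.png',a)
E
python3 look.py a
```

```text
3.62 [ 0.5267 -0.0525  0.1462] ex,ey 0.4904 0.1991 F along ey -0.4 [-0.6 -0.1 -0.2]
```

View pics/a_w.png

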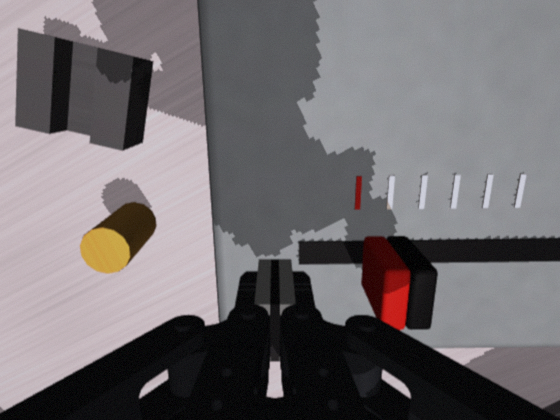

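View pics/a_s.png

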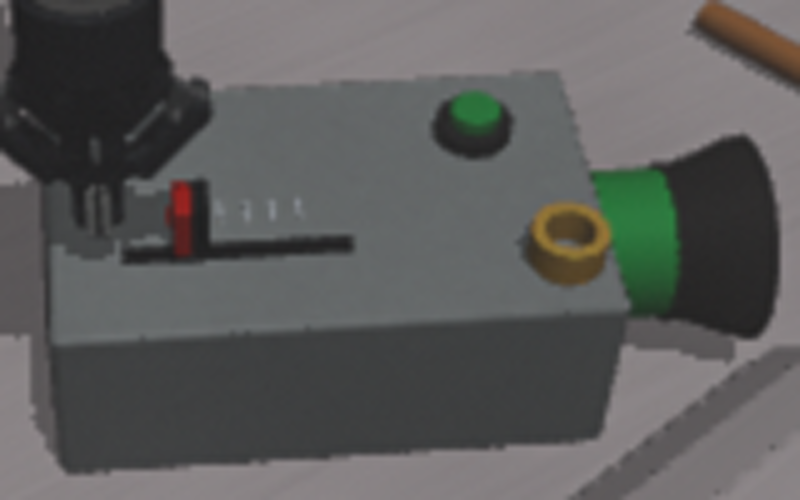

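Emit:
send_rows(
  steps=[
    [[1,0.005,0.009,0.004,0],[1,0.009,0.018,0.004,0],[1,0.0112,0.0212,0.004,0],[1,0.0112,0.0212,0.004,0]],
  ],
)

```text
t: 4.22
tcp_pos: [0.5375, -0.0302, 0.1493]
tool_rot: [-0.365, 0.605, 0.365, 0.605]
force: [0.8, 0.2, -0.4]
finger_gap: 0.002
```

Emit:
send_rows(
  steps=[
    [[1,0.0005,0.0009,0,0],[1,0.0009,0.0018,0,0],[1,0.0009,0.0018,0,0]],
  ],
)

```text
t: 4.6
tcp_pos: [0.5382, -0.029, 0.1493]
tool_rot: [-0.365, 0.606, 0.365, 0.606]
force: [-0.0, -0.4, 0.4]
finger_gap: 0.003
```

Emit:
send_rows(
  steps=[
    [[1,0.0005,0.0009,0,0],[1,0.0009,0.0018,0,0],[1,0.0009,0.0018,0,0]],
  ],
)

```text
t: 4.97
tcp_pos: [0.5391, -0.0272, 0.1492]
tool_rot: [-0.365, 0.606, 0.365, 0.606]
force: [0.3, -0.4, -0.8]
finger_gap: -0.0
```

```bash
python3 look.py b
```

```text
4.97 [ 0.5391 -0.0272  0.1492] ex,ey 0.4896 0.2273 F along ey -0.2 [ 0.3 -0.4 -0.8]
```

View pics/b_w.png

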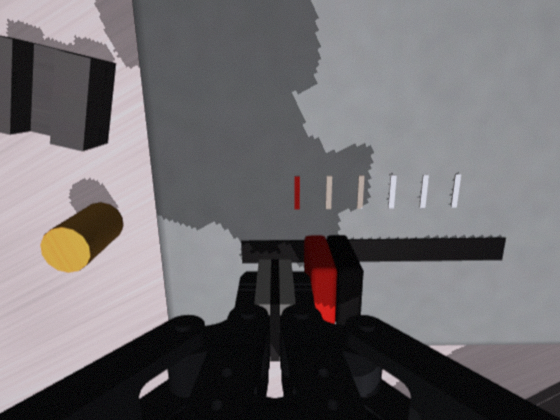

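View pics/b_s.png

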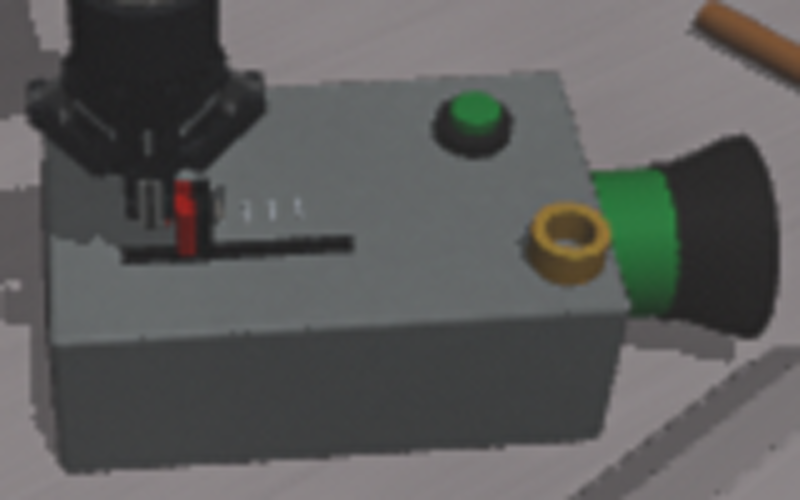

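Emit:
send_rows(
  steps=[
    [[1,0.0005,0.0009,0,0],[1,0.0009,0.0018,0,0],[1,0.0009,0.0018,0,0]],
  ],
)

```text
t: 5.45
tcp_pos: [0.5402, -0.0251, 0.1493]
tool_rot: [-0.365, 0.605, 0.365, 0.606]
force: [0.6, 0.1, 0.4]
finger_gap: -0.007
```

Emit:
send_rows(
  steps=[
    [[1,0.0005,0.0009,0,0],[1,0.0009,0.0018,0,0],[1,0.0009,0.0018,0,0]],
  ],
)

```text
t: 5.82
tcp_pos: [0.5407, -0.0242, 0.1494]
tool_rot: [-0.365, 0.606, 0.365, 0.605]
force: [-2.7, -4.2, 1.4]
finger_gap: -0.003
```

Emit:
send_rows(
  steps=[
    [[1,0.0005,0.0009,0,0],[1,0.0009,0.0018,0,0],[1,0.0009,0.0018,0,0]],
  ],
)

```text
t: 6.2
tcp_pos: [0.5411, -0.0234, 0.1495]
tool_rot: [-0.366, 0.606, 0.365, 0.604]
force: [-4.3, -8.5, 2.4]
finger_gap: -0.0
```

```bash
python3 look.py c
```

```text
6.2 [ 0.5411 -0.0234  0.1495] ex,ey 0.4896 0.2315 F along ey -9.5 [-4.3 -8.5  2.4]
```

View pics/c_w.png

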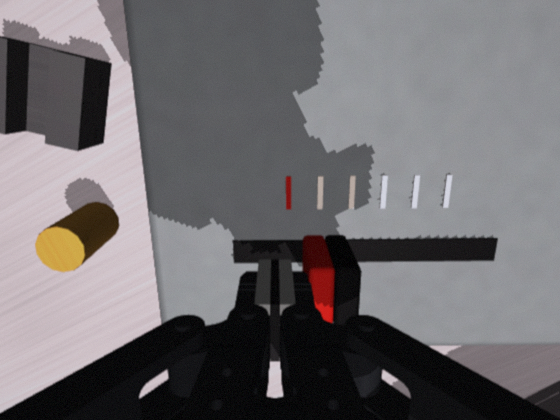

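View pics/c_s.png

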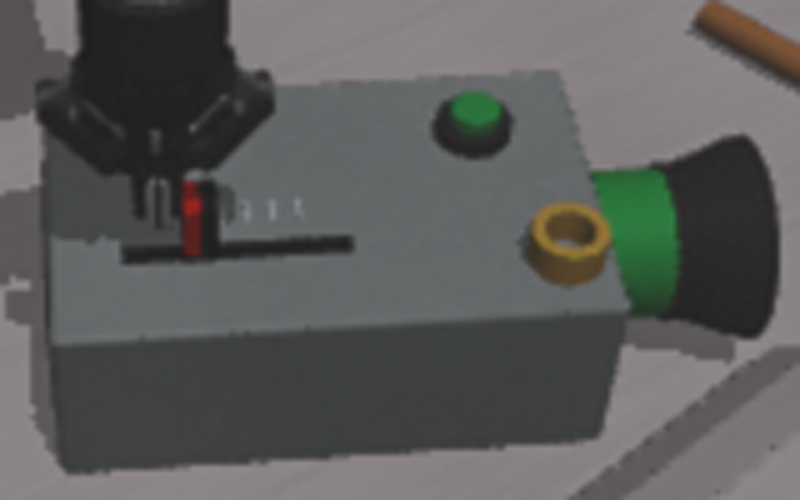

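Emit:
send_rows(
  steps=[
    [[1,0.0005,0.0009,0,0],[1,0.0009,0.0018,0,0],[1,0.0009,0.0018,0,0]],
  ],
)

```text
t: 6.68
tcp_pos: [0.5414, -0.0227, 0.1495]
tool_rot: [-0.366, 0.607, 0.365, 0.603]
force: [-5.0, -11.8, 3.4]
finger_gap: 0.002
```

Emit:
send_rows(
  steps=[
    [[1,0.0005,0.0009,0,0],[1,0.0009,0.0018,0,0],[1,0.0009,0.0018,0,0]],
  ],
)

```text
t: 7.05
tcp_pos: [0.5418, -0.022, 0.1496]
tool_rot: [-0.367, 0.608, 0.365, 0.603]
force: [-6.9, -14.7, 4.7]
finger_gap: -0.001
```

Emit:
send_rows(
  steps=[
    [[1,0.0005,0.0009,0,0],[1,0.0009,0.0018,0,0],[1,0.0009,0.0018,0,0]],
  ],
)

```text
t: 7.42
tcp_pos: [0.5422, -0.0213, 0.1497]
tool_rot: [-0.368, 0.608, 0.364, 0.602]
force: [-8.7, -17.5, 6.6]
finger_gap: 0.001
```

```bash
python3 look.py d
```

```text
7.42 [ 0.5422 -0.0213  0.1497] ex,ey 0.4895 0.2339 F along ey -19.5 [ -8.7 -17.5   6.6]
```

View pics/d_w.png

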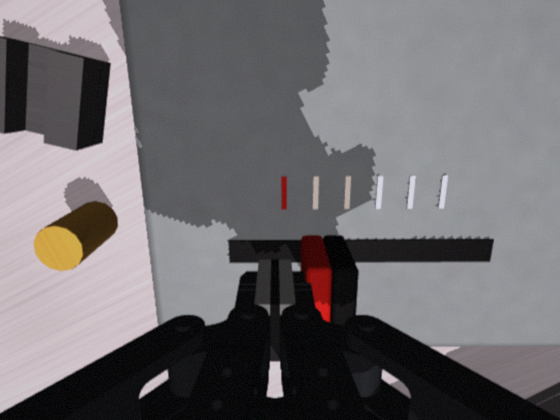

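Run:
```python
import cv2
a=cv2.imread('pics/d_s.png');cv2.imwrite('pics/d_s2.png',a[0:350,0:560])
b=cv2.imread('pics/a_w.png')
w=cv2.imread('pics/d_w.png');cv2.imwrite('pics/d_w2.png',cv2.resize(w[220:360,180:400],None,fx=3.5,fy=3.5,interpolation=cv2.INTER_CUBIC))
```

```text
(no output)
```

View pics/d_s2.png

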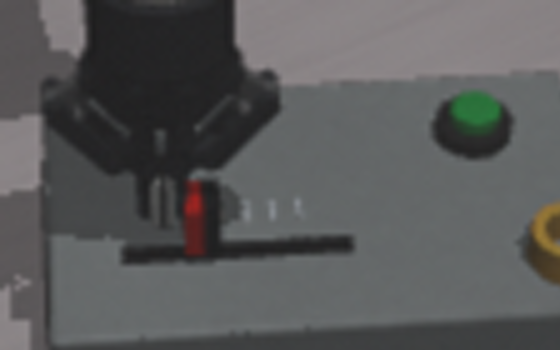

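View pics/d_w2.png

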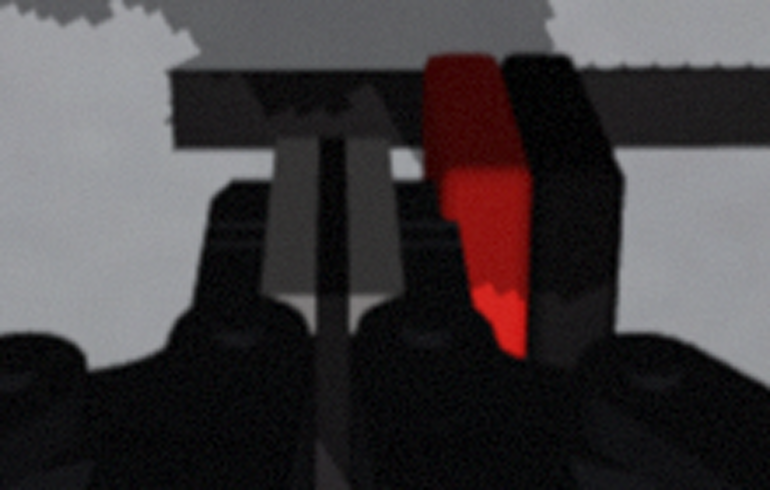

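```bash
python3 - <<'E'
from h import *
for n in 'abcd':
    a=cv2.imread(f'pics/{n}_s.png');g=cv2.cvtColor(a,cv2.COLOR_BGR2HSV)
    m=cv2.inRange(g,(0,150,50),(8,255,255))|cv2.inRange(g,(174,150,50),(180,255,255));m[:, :100]=0
    r=[]
    for v in (200,215,230,240,248):
        x=np.where(m[v])[0];r.append((x.min(),x.max()))
    print(n,r)
E
python3 - <<'E'
import sys;sys.path.insert(0,'.')
from h import *
# px/m along ey at lever, scene zoom
c=manip.camera_params('scene');T=np.linalg.inv(c['T'])
yaw=-.485;ex=np.array([np.cos(yaw),np.sin(yaw)]);ey=np.array([-np.sin(yaw),np.cos(yaw)])
for e in (.2388,.2538,.2688,.2838):
    for dz in (.13,.166):
        p=.489*ex+(e-.010)*ey; p=p+.013*ex;q=T@np.array([*p,dz,1]);print(e,dz,((c['fx']*q[0]/q[2]+c['cx']-240)*5).round(1),((c['fy']*q[1]/q[2]+c['cy']-160)*5).round(1))
E
```

```text
a [(np.int64(173), np.int64(190)), (np.int64(174), np.int64(190)), (np.int64(178), np.int64(188)), (np.int64(178), np.int64(188)), (np.int64(177), np.int64(188))]
b [(np.int64(174), np.int64(192)), (np.int64(177), np.int64(194)), (np.int64(181), np.int64(193)), (np.int64(182), np.int64(193)), (np.int64(181), np.int64(193))]
c [(np.int64(183), np.int64(200)), (np.int64(184), np.int64(199)), (np.int64(187), np.int64(197)), (np.int64(188), np.int64(197)), (np.int64(187), np.int64(198))]
d [(np.int64(187), np.int64(201)), (np.int64(186), np.int64(201)), (np.int64(189), np.int64(199)), (np.int64(190), np.int64(199)), (np.int64(188), np.int64(199))]
0.2388 0.13 151.9 261.2
0.2388 0.166 150.4 215.1
0.2538 0.13 179.1 259.9
0.2538 0.166 178.3 213.8
0.2688 0.13 206.2 258.6
0.2688 0.166 206.0 212.5
0.2838 0.13 233.3 257.3
0.2838 0.166 233.8 211.2
```

Run:
```python
from h import *
s=manip.sense();print(s['force'],s['ft_torque'],s['q'],s['tau'],s['finger_gap'],R.from_quat(s['tool_rot']).as_matrix().round(3),s['t'])
```

```text
[ -8.52808756 -18.16891084   5.06007658] [-2.86408115e+00  1.31122728e+00  4.09214111e-04] [-0.23988685  0.53305389  1.71457675 -0.01239346  0.89753402 -1.32019594] [ 1.01719674e+01 -3.70783854e+01 -1.41877466e+01  4.32960525e+00
 -1.15068063e+00  4.38327217e-03] -0.0011315218448786103 [[-0.006 -0.886  0.464]
 [-0.009  0.464  0.886]
 [-1.     0.001 -0.01 ]] 7.525
```

Emit:
send_rows(
  steps=[
    [[1,-0.003,-0.0055,0,0],[1,-0.009,-0.018,0,0],[1,-0.0135,-0.0265,0,0],[1,-0.0135,-0.0265,0.05,0],[1,-0.0135,-0.0265,0.1,0],[1,0,0,0.15,0],[1,0.0047,0.0088,0.15,0],[1,0.0047,0.0088,0.15,0]],
  ],
)

```text
t: 8.52
tcp_pos: [0.5487, -0.0067, 0.2987]
tool_rot: [-0.365, 0.606, 0.366, 0.605]
force: [-0.7, -0.4, -0.5]
finger_gap: 0.004
```

```bash
python3 look.py e
python3 - <<'E'
import cv2
im=cv2.imread('pics/e_w.png')
cv2.imwrite('pics/e_wz.png',cv2.resize(im[130:240,200:380],None,fx=4,fy=4,interpolation=cv2.INTER_CUBIC))
E
```

```text
8.53 [ 0.5487 -0.0067  0.2987] ex,ey 0.4886 0.2498 F along ey -0.6 [-0.7 -0.4 -0.5]
```

View pics/e_wz.png

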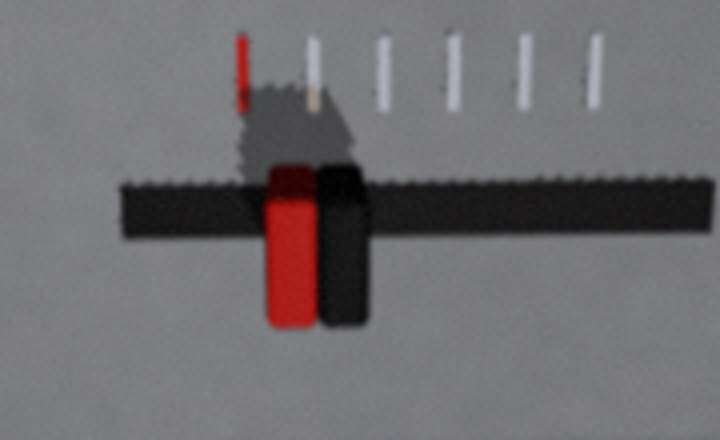

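View pics/e_s.png

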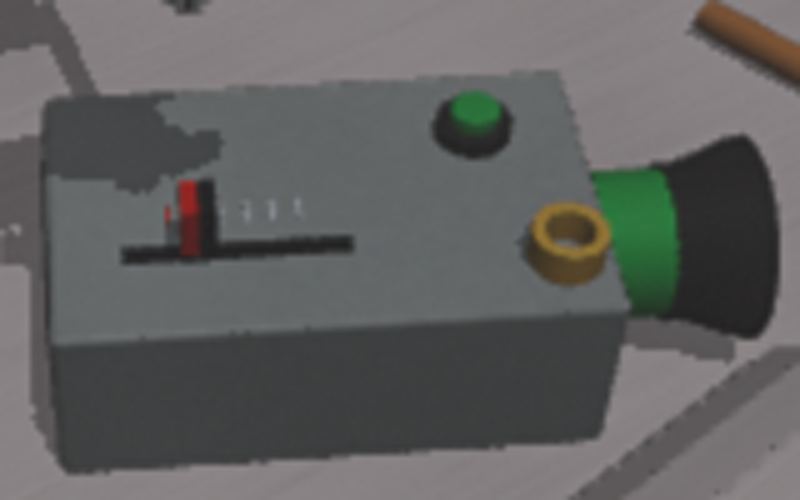

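Run:
```python
from h import *
for n in 'abcde':
    a=cv2.imread(f'pics/{n}_s.png');g=cv2.cvtColor(a,cv2.COLOR_BGR2HSV)
    m=cv2.inRange(g,(0,150,50),(8,255,255))|cv2.inRange(g,(174,150,50),(180,255,255));m[:, :176*0+100]=0
    r=[]
    for v in (230,236,240,244,248):
        row=a[v].astype(float); sat=row[:,2]-row[:,1]; sat[sat<25]=0; sat[:172]=0;sat[215:]=0
        r.append((sat*np.arange(800)).sum()/sat.sum())
    print(n,np.round(r,1))
# wrist c,d: split between red and black on -x face lower edge
for n in 'bcd':
    a=cv2.imread(f'pics/{n}_w.png')
    for v in (239,242,246): 
        row=a[v].astype(float); s=row[:,2]-row[:,1]; x=np.where(s>25)[0]; x=x[(x>290)]; print(n,v,x.min(),x.max())
```

```text
a [182.2 182.5 182.5 182.2 182.5]
b [186.4 186.7 186.7 186.8 187.1]
c [191.7 191.8 192.1 192.1 192.1]
d [193.9 194.  194.4 194.3 194. ]
e [189.7 190.1 190.1 190.  189.6]
b 239 305 325
b 242 304 326
b 246 304 328
c 239 303 323
c 242 303 325
c 246 303 326
d 239 302 322
d 242 301 323
d 246 301 324
```

Emit:
send_rows(
  steps=[
    [[1,-0.005,-0.01,0,0.175],[1,-0.01,-0.02,0,0.35],[1,-0.014,-0.0265,0,0.525],[1,-0.014,-0.0265,0,0.7],[1,-0.014,-0.0265,0,0.875],[1,-0.014,-0.0265,-0.03,1.05],[1,-0.014,-0.0265,-0.06,1.225],[1,-0.014,-0.0265,-0.08,1.4]],
  ],
)

```text
t: 9.62
tcp_pos: [0.5332, -0.0342, 0.2162]
tool_rot: [-0.668, 0.227, 0.672, 0.226]
force: [0.8, 0.3, 0.4]
finger_gap: 0.002
```

Emit:
send_rows(
  steps=[
    [[1,0,0,0,0.171],[1,0,0,0,0.171],[1,0,0,0,0.171]],
  ],
)

```text
t: 10.0
tcp_pos: [0.5378, -0.0209, 0.2181]
tool_rot: [-0.684, 0.186, 0.685, 0.169]
force: [-0.3, -0.1, 0.1]
finger_gap: -0.001
```

```bash
python3 look.py f
```

```text
10.0 [ 0.5378 -0.0209  0.2181] ex,ey 0.4855 0.2322 F along ey -0.2 [-0.3 -0.1  0.1]
```

View pics/f_w.png

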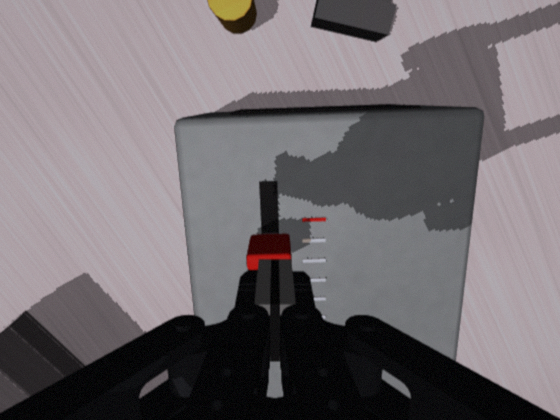

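View pics/f_s.png

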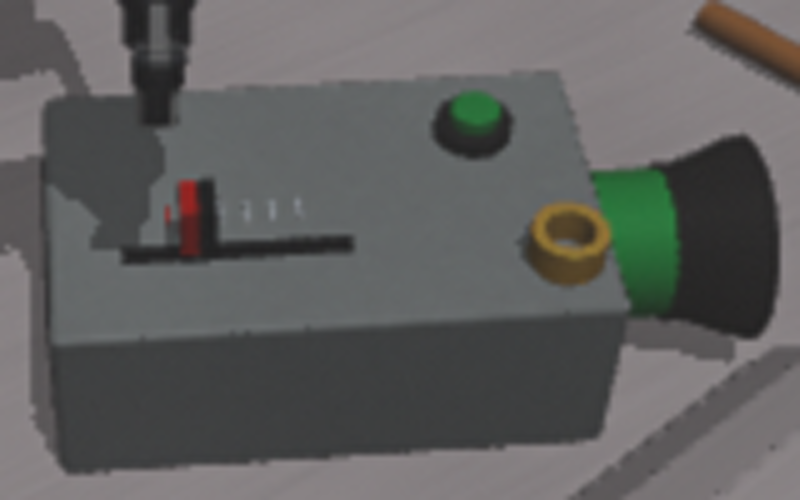

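Run:
```python
from h import *
s=manip.sense();print(s['q'].round(3),s['qd'].round(3));print(R.from_quat(s['tool_rot']).as_matrix().round(3))
```

```text
[-0.234  0.429  1.661 -0.027  1.051 -2.854] [ 0.    -0.005 -0.003  0.     0.002  0.002]
[[-0.005 -0.486 -0.874]
 [-0.023 -0.874  0.486]
 [-1.     0.022 -0.007]]
```

Emit:
send_rows(
  steps=[
    [[1,0,0,0,0],[1,0,0,0,0]],
  ],
)

```text
t: 10.35
tcp_pos: [0.5383, -0.0207, 0.219]
tool_rot: [0.685, -0.186, -0.684, -0.169]
force: [-0.6, 0.3, -0.1]
finger_gap: -0.001
```

Run:
```python
from h import *
s=manip.sense();print(s['tcp_pos'],s['q'].round(3),s['qd'].round(3));print(R.from_quat(s['tool_rot']).as_matrix().round(3))
```

```text
[ 0.53825105 -0.02070261  0.21896479] [-0.233  0.429  1.661 -0.027  1.051 -2.854] [ 0.003  0.    -0.001  0.    -0.     0.001]
[[-0.004 -0.486 -0.874]
 [-0.023 -0.874  0.486]
 [-1.     0.022 -0.007]]
```

Emit:
send_rows(
  steps=[
    [[1,0,0,0.03,-0.175],[1,0,0,0.06,-0.35],[1,0,0,0.06,-0.525],[1,0,0,0.06,-0.7],[1,0,0,0.06,-0.875],[1,0,0,0.06,-1.05],[1,0,0,0.06,-1.225],[1,0,0,0.06,-1.4]],
  ],
)

```text
t: 11.35
tcp_pos: [0.5382, -0.0205, 0.2789]
tool_rot: [-0.403, 0.584, 0.413, 0.571]
force: [0.6, 0.3, 0.0]
finger_gap: -0.002
```

Emit:
send_rows(
  steps=[
    [[1,0,0,0,-0.175],[1,0,0,0,-0.35],[1,0,0,0,-0.525],[1,0,0,0,-0.7],[1,0,0,0,-0.875],[1,0,0,0,-1.05],[1,0,0,0,-1.225],[1,0,0,0,-1.4]],
  ],
)

```text
t: 12.35
tcp_pos: [0.5381, -0.0205, 0.2789]
tool_rot: [0.068, 0.706, -0.052, 0.703]
force: [-1.2, -0.8, 1.2]
finger_gap: 0.002
```

Emit:
send_rows(
  steps=[
    [[1,0,0,0,-0.175],[1,0,0,0,-0.342],[1,0,0,0,-0.342],[1,0,0,0,-0.342]],
  ],
)

```text
t: 12.85
tcp_pos: [0.5382, -0.0205, 0.2788]
tool_rot: [0.185, 0.685, -0.168, 0.684]
force: [0.2, -1.0, 1.0]
finger_gap: -0.0
```

```bash
python3 - <<'E'
from h import *
s=manip.sense();print(s['tcp_pos'],s['q'].round(3),s['qd'].round(3));print(R.from_quat(s['tool_rot']).as_matrix().round(3))
E
python3 look.py g
```

```text
[ 0.53821011 -0.02045918  0.27880569] [-0.259  0.354  1.594  0.025  1.195  0.237] [ 0.001 -0.    -0.002 -0.     0.     0.01 ]
[[ 0.005  0.484  0.875]
 [ 0.023  0.875 -0.484]
 [-1.     0.022 -0.007]]
12.85 [ 0.5382 -0.0205  0.2788] ex,ey 0.4857 0.2328 F along ey -0.8 [ 0.2 -1.   1. ]
```

View pics/g_w.png

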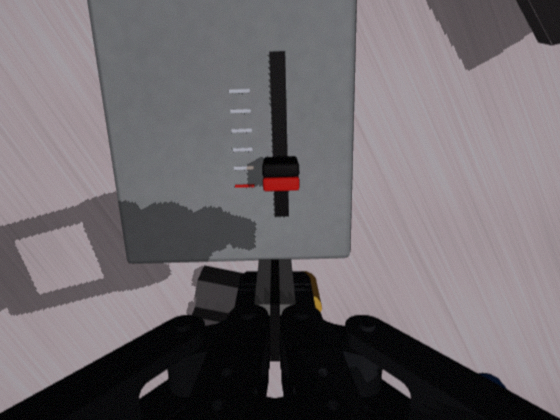

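Emit:
send_rows(
  steps=[
    [[1,-0.004,-0.0146,0,0],[1,-0.004,-0.0146,-0.05,0],[1,-0.004,-0.0146,-0.1,0],[1,-0.004,-0.0146,-0.137,0],[1,-0.004,-0.0146,-0.137,0]],
  ],
)

```text
t: 13.58
tcp_pos: [0.5319, -0.0353, 0.1394]
tool_rot: [0.186, 0.687, -0.169, 0.682]
force: [-0.6, -0.1, 0.5]
finger_gap: 0.0
```

Emit:
send_rows(
  steps=[
    [[1,0.0014,0.0027,0,0],[1,0.0028,0.0054,0,0],[1,0.0042,0.008,0,0],[1,0.0056,0.0106,0,0],[1,0.0056,0.0106,0,0]],
  ],
)

```text
t: 14.2
tcp_pos: [0.54, -0.0241, 0.1421]
tool_rot: [0.185, 0.685, -0.169, 0.684]
force: [-1.0, 0.9, 0.2]
finger_gap: -0.002
```

```bash
python3 look.py h
```

```text
14.2 [ 0.54   -0.0241  0.1421] ex,ey 0.489 0.2304 F along ey 0.3 [-1.   0.9  0.2]
```

View pics/h_w.png

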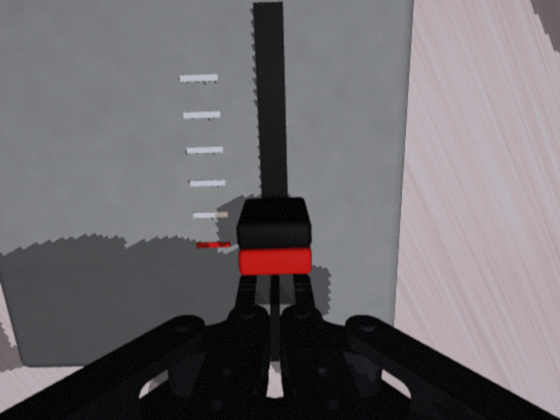

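View pics/h_s.png

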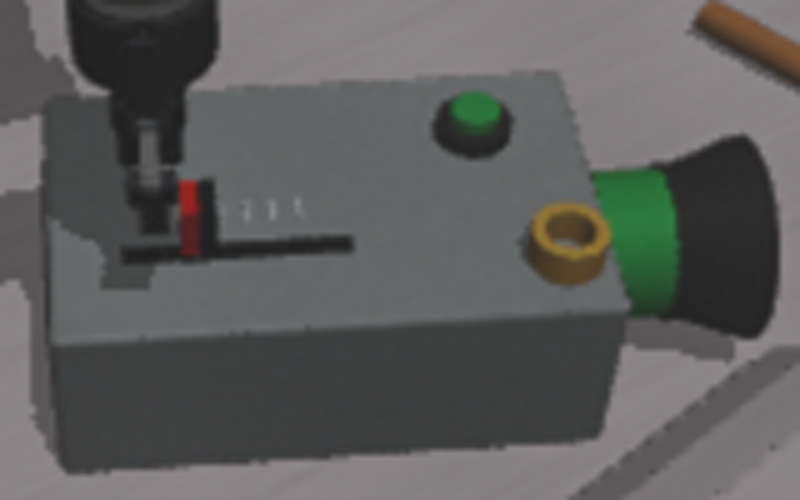

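Emit:
send_rows(
  steps=[
    [[1,-0.0005,-0.001,0.004,0],[1,-0.0005,-0.001,0.008,0],[1,0.0005,0.001,0.008,0],[1,0.0009,0.0018,0.008,0],[1,0.0009,0.0018,0.008,0]],
  ],
)

```text
t: 14.92
tcp_pos: [0.5407, -0.0225, 0.1496]
tool_rot: [0.186, 0.685, -0.169, 0.684]
force: [0.7, 0.3, 0.2]
finger_gap: -0.001
```

Emit:
send_rows(
  steps=[
    [[1,0.0005,0.0009,0,0],[1,0.0009,0.0018,0,0],[1,0.0009,0.0018,0,0]],
  ],
)

```text
t: 15.3
tcp_pos: [0.5411, -0.0216, 0.1497]
tool_rot: [0.185, 0.685, -0.17, 0.684]
force: [-2.5, -3.9, 1.4]
finger_gap: 0.001
```

Emit:
send_rows(
  steps=[
    [[1,0.0005,0.0009,0,0],[1,0.0009,0.0018,0,0],[1,0.0009,0.0018,0,0]],
  ],
)

```text
t: 15.68
tcp_pos: [0.5415, -0.0208, 0.1497]
tool_rot: [0.184, 0.686, -0.17, 0.684]
force: [-3.6, -7.5, 1.8]
finger_gap: 0.001
```

Emit:
send_rows(
  steps=[
    [[1,0.0005,0.0009,0,0],[1,0.0009,0.0018,0,0],[1,0.0009,0.0018,0,0]],
  ],
)

```text
t: 16.05
tcp_pos: [0.5418, -0.0202, 0.1498]
tool_rot: [0.183, 0.686, -0.171, 0.683]
force: [-6.1, -12.5, 2.7]
finger_gap: -0.002
```

```bash
python3 look.py i
```

```text
16.05 [ 0.5418 -0.0202  0.1498] ex,ey 0.4888 0.2348 F along ey -13.9 [ -6.1 -12.5   2.7]
```

View pics/i_w.png

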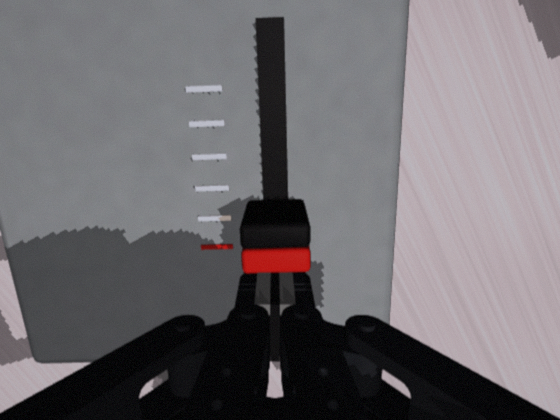

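View pics/i_s.png

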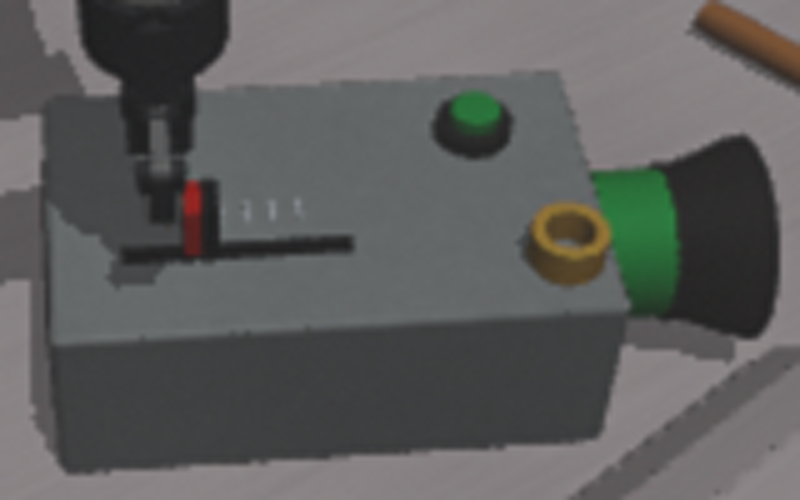

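Emit:
send_rows(
  steps=[
    [[1,0,0,0,0],[1,0,0,0,0],[1,0,0,0,0],[1,0,0,0,0]],
  ],
)

```text
t: 16.65
tcp_pos: [0.5418, -0.0201, 0.1498]
tool_rot: [0.183, 0.686, -0.171, 0.683]
force: [-4.8, -11.6, 2.9]
finger_gap: -0.001
```

Emit:
send_rows(
  steps=[
    [[1,0,0,0,0],[1,0,0,0,0],[1,0,0,0,0],[1,0,0,0,0]],
  ],
)

```text
t: 17.15
tcp_pos: [0.5418, -0.0202, 0.1498]
tool_rot: [0.183, 0.686, -0.171, 0.683]
force: [-5.9, -11.4, 1.5]
finger_gap: -0.0
```

```bash
python3 look.py j;python3 - <<'E'
from h import *
for n in 'aehij':
    a=cv2.imread(f'pics/{n}_s.png')
    r=[]
    for v in (230,236,240,244,248):
        row=a[v].astype(float); sat=row[:,2]-row[:,1]; sat[sat<25]=0; sat[:172]=0;sat[215:]=0
        r.append((sat*np.arange(800)).sum()/sat.sum())
    print(n,np.round(r,1))
E
```

```text
17.15 [ 0.5418 -0.0202  0.1498] ex,ey 0.4887 0.2348 F along ey -12.8 [ -5.9 -11.4   1.5]
a [182.2 182.5 182.5 182.2 182.5]
e [189.7 190.1 190.1 190.  189.6]
h [189.7 190.3 190.1 190.  189.9]
i [192.5 192.6 192.5 192.5 192.5]
j [192.5 192.8 192.8 192.3 192.5]
```

Emit:
send_rows(
  steps=[
    [[1,-0.004,-0.0075,0,0],[1,-0.005,-0.0095,0.003,0],[1,-0.005,-0.0095,0.006,0],[1,-0.003,-0.006,0.006,0],[1,-0.001,-0.002,0.006,0],[1,0,0,0.006,0],[1,0,0,0.006,0]],
  ],
)

```text
t: 18.12
tcp_pos: [0.5423, -0.0201, 0.1563]
tool_rot: [0.182, 0.686, -0.17, 0.684]
force: [-5.3, -11.9, 5.6]
finger_gap: 0.004
```

Emit:
send_rows(
  steps=[
    [[1,0.0005,0.0009,0,0],[1,0.0009,0.0018,0,0],[1,0.0009,0.0018,0,0]],
  ],
)

```text
t: 18.5
tcp_pos: [0.5426, -0.0195, 0.1563]
tool_rot: [0.181, 0.686, -0.171, 0.684]
force: [-7.2, -15.1, 8.0]
finger_gap: -0.0
```

```bash
python3 look.py k
```

```text
18.5 [ 0.5426 -0.0195  0.1563] ex,ey 0.4891 0.2357 F along ey -16.7 [ -7.2 -15.1   8. ]
```

View pics/k_s.png

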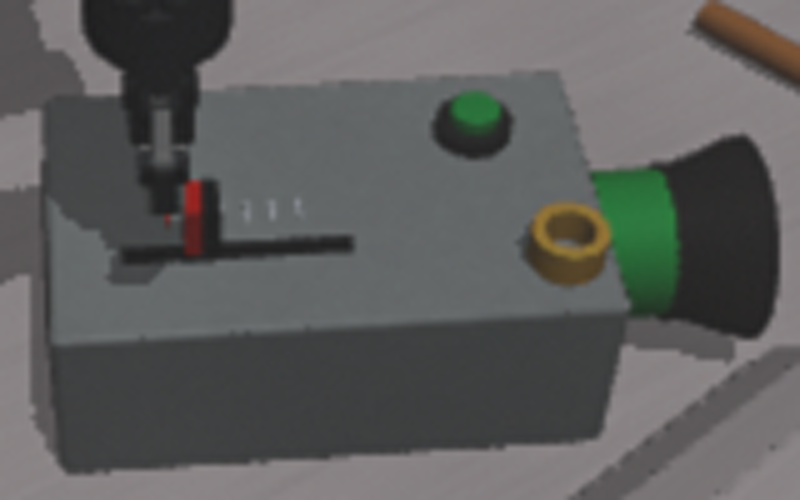

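Run:
```python
from h import *
c=manip.camera_params('scene');T=np.linalg.inv(c['T'])
yaw=-.485;ex=np.array([np.cos(yaw),np.sin(yaw)]);ey=np.array([-np.sin(yaw),np.cos(yaw)])
def pr(a,b,z):
    p=a*ex+b*ey;q=T@np.array([*p,z,1]);return ((c['fx']*q[0]/q[2]+c['cx']-240)*5).round(1),((c['fy']*q[1]/q[2]+c['cy']-160)*5).round(1)
print('k tcp',pr(.4891,.2357,.1563))
for dx in (-.015,0,.015):
  for dz in (0,.01,.02,.04): print(dx,dz,[pr(.4891+dx,.2357+dy,.1563+dz) for dy in(-.011,.011)])
print('knob corners top',[pr(.489+a,.2538+b,.166) for a in(-.013,.013) for b in (-.01,.01)])
im=cv2.imread('pics/k_s.png')[100:280,80:280];cv2.imwrite('pics/k_s2.png',cv2.resize(im,None,fx=3.2,fy=3.2,interpolation=cv2.INTER_CUBIC)*1)
im=np.clip(cv2.resize(im,None,fx=3.2,fy=3.2,interpolation=cv2.INTER_CUBIC).astype(float)*2.2,0,255).astype(np.uint8);cv2.imwrite('pics/k_s2.png',im)
```

```text
k tcp (np.float64(162.4), np.float64(210.4))
-0.015 0 [(np.float64(141.2), np.float64(192.1)), (np.float64(181.0), np.float64(190.3))]
-0.015 0.01 [(np.float64(140.7), np.float64(179.1)), (np.float64(180.8), np.float64(177.2))]
-0.015 0.02 [(np.float64(140.2), np.float64(165.9)), (np.float64(180.6), np.float64(164.0))]
-0.015 0.04 [(np.float64(139.2), np.float64(138.9)), (np.float64(180.1), np.float64(137.1))]
0 0 [(np.float64(142.3), np.float64(211.3)), (np.float64(182.5), np.float64(209.4))]
0 0.01 [(np.float64(141.8), np.float64(198.3)), (np.float64(182.3), np.float64(196.4))]
0 0.02 [(np.float64(141.3), np.float64(185.1)), (np.float64(182.1), np.float64(183.2))]
0 0.04 [(np.float64(140.4), np.float64(158.1)), (np.float64(181.7), np.float64(156.3))]
0.015 0 [(np.float64(143.5), np.float64(230.9)), (np.float64(184.0), np.float64(229.0))]
0.015 0.01 [(np.float64(143.0), np.float64(217.9)), (np.float64(183.9), np.float64(215.9))]
0.015 0.02 [(np.float64(142.5), np.float64(204.7)), (np.float64(183.7), np.float64(202.7))]
0.015 0.04 [(np.float64(141.5), np.float64(177.7)), (np.float64(183.3), np.float64(175.8))]
knob corners top [(np.float64(175.7), np.float64(180.3)), (np.float64(212.1), np.float64(178.6)), (np.float64(178.3), np.float64(213.8)), (np.float64(215.3), np.float64(212.1))]
```

View pics/k_s2.png

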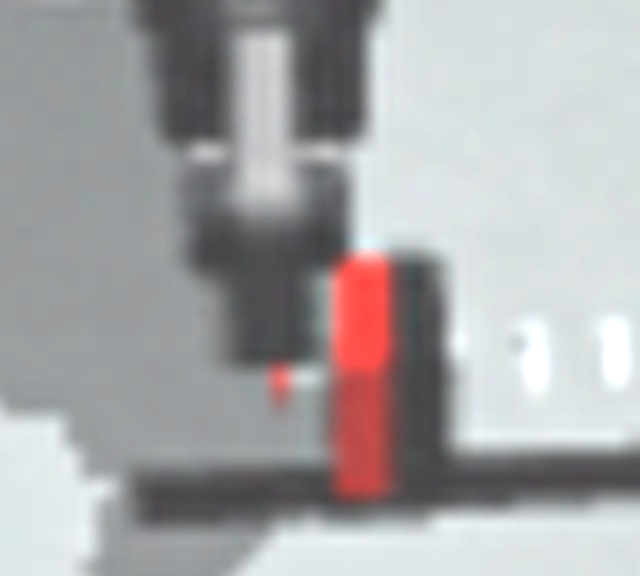

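Emit:
send_rows(
  steps=[
    [[1,-0.005,-0.0095,0,0],[1,-0.006,-0.0115,-0.006,0],[1,-0.006,-0.0115,-0.014,0],[1,-0.003,-0.0055,-0.014,0],[1,0,0,-0.014,0],[1,0.001,0.002,-0.014,0],[1,0.001,0.002,-0.014,0]],
  ],
)

```text
t: 19.48
tcp_pos: [0.5415, -0.0185, 0.1408]
tool_rot: [0.179, 0.688, -0.172, 0.682]
force: [-10.5, -20.1, 0.6]
finger_gap: -0.001
```

```bash
python3 look.py l;python3 - <<'E'
from h import *
s=manip.sense();print(s['ft_torque'],s['force'],s['tau'].round(2),s['q'].round(4))
for n in 'ejl':
    a=cv2.imread(f'pics/{n}_s.png')
    r=[]
    for v in (230,236,240,244,248):
        row=a[v].astype(float); sat=row[:,2]-row[:,1]; sat[sat<25]=0; sat[:172]=0;sat[215:]=0
        r.append((sat*np.arange(800)).sum()/sat.sum())
    print(n,np.round(r,1))
E
```

```text
19.48 [ 0.5415 -0.0185  0.1408] ex,ey 0.4877 0.2361 F along ey -22.6 [-10.5 -20.1   0.6]
[-3.43818798  1.62778974  0.09693481] [-10.0476627  -20.84614888   0.21847861] [ 1.141e+01 -4.004e+01 -1.523e+01  5.080e+00 -1.170e+00  3.000e-02] [-0.2465  0.5461  1.723   0.014   0.8808  0.2459]
e [189.7 190.1 190.1 190.  189.6]
j [192.5 192.8 192.8 192.3 192.5]
l [194.  194.  194.4 194.4 194.1]
```

View pics/l_w.png

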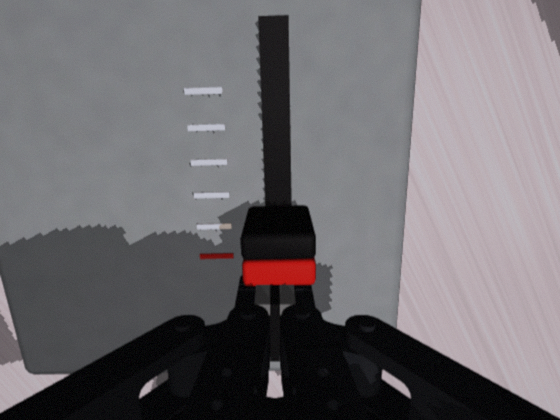

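Emit:
send_rows(
  steps=[
    [[1,0.0005,0.0009,0,0],[1,0.0009,0.0018,0,0],[1,0.0009,0.0018,0,0]],
  ],
)

```text
t: 19.95
tcp_pos: [0.5417, -0.0179, 0.1409]
tool_rot: [0.178, 0.688, -0.172, 0.682]
force: [-12.1, -24.7, 1.9]
finger_gap: -0.001
```

Emit:
send_rows(
  steps=[
    [[1,0.0005,0.0009,0,0],[1,0.0009,0.0018,0,0],[1,0.0009,0.0018,0,0]],
  ],
)

```text
t: 20.32
tcp_pos: [0.542, -0.0174, 0.1409]
tool_rot: [0.177, 0.689, -0.173, 0.682]
force: [-13.4, -28.6, 2.6]
finger_gap: -0.003
```

```bash
python3 look.py m;python3 - <<'E'
from h import *
for n in 'elm':
    a=cv2.imread(f'pics/{n}_s.png')
    r=[]
    for v in (230,236,240,244,248):
        row=a[v].astype(float); sat=row[:,2]-row[:,1]; sat[sat<25]=0; sat[:172]=0;sat[225:]=0
        r.append((sat*np.arange(800)).sum()/sat.sum())
    print(n,np.round(r,1))
E
```

```text
20.32 [ 0.542  -0.0174  0.1409] ex,ey 0.4876 0.2373 F along ey -31.5 [-13.4 -28.6   2.6]
e [189.7 190.1 190.1 190.  189.6]
l [194.  194.  194.4 194.4 194.1]
m [196.7 197.1 197.2 197.2 197.2]
```

Run:
```python
from h import *
a=manip.snapshot('scene')[:,:,::-1];b=manip.snapshot('top')[:,:,::-1]
cv2.imwrite('pics/m_full.png',np.clip(a.astype(float)*1.6,0,255).astype(np.uint8))
cv2.imwrite('pics/m_top.png',np.clip(cv2.resize(b[130:280,150:350],None,fx=4,fy=4,interpolation=cv2.INTER_CUBIC).astype(float)*1.6,0,255).astype(np.uint8))
s=manip.sense();print(s['t'],s['force'],s['ft_torque'])
```

```text
20.525 [-13.68606659 -28.95197819   3.57676988] [-4.74205608  2.24600602  0.09278957]
```

View pics/m_full.png

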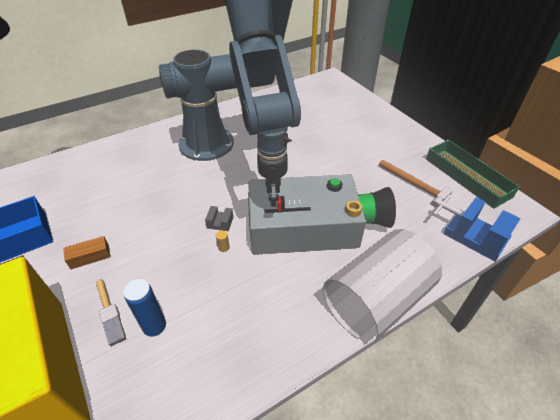

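View pics/m_top.png

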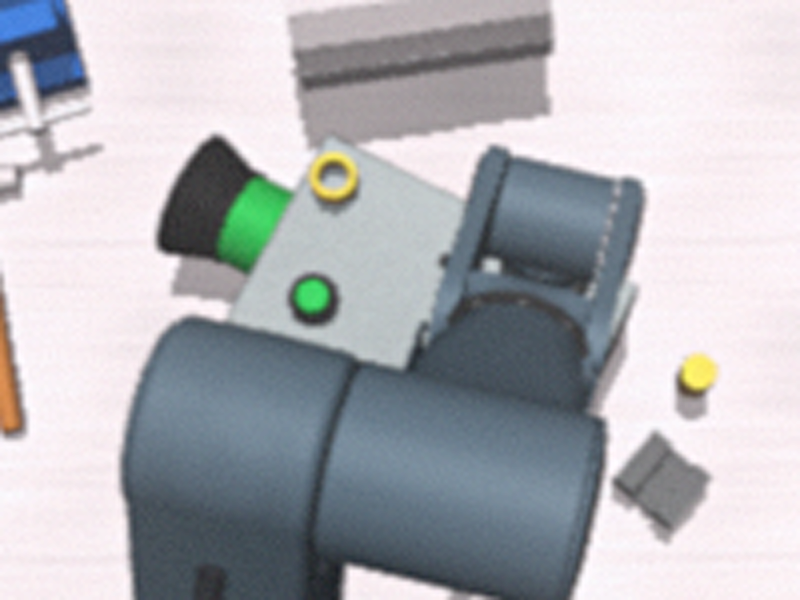

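Emit:
send_rows(
  steps=[
    [[1,0.0005,0.0009,0,0],[1,0.0007,0.0013,0,0],[1,0.0007,0.0013,0,0]],
  ],
)

```text
t: 20.9
tcp_pos: [0.5422, -0.017, 0.1409]
tool_rot: [0.176, 0.689, -0.173, 0.681]
force: [-15.3, -31.6, 4.8]
finger_gap: 0.004
```

```bash
python3 look.py n;python3 - <<'E'
from h import *
for n in 'elmn':
    a=cv2.imread(f'pics/{n}_s.png')
    r=[]
    for v in (230,236,240,244,248):
        row=a[v].astype(float); sat=row[:,2]-row[:,1]; sat[sat<25]=0; sat[:172]=0;sat[225:]=0
        r.append((sat*np.arange(800)).sum()/sat.sum())
    print(n,np.round(r,1))
E
```

```text
20.9 [ 0.5422 -0.017   0.1409] ex,ey 0.4876 0.2377 F along ey -35.1 [-15.3 -31.6   4.8]
e [189.7 190.1 190.1 190.  189.6]
l [194.  194.  194.4 194.4 194.1]
m [196.7 197.1 197.2 197.2 197.2]
n [196.6 196.6 196.6 197.  197.1]
```

Run:
```python
from h import *
e=cv2.cvtColor(cv2.imread('pics/e_s.png'),cv2.COLOR_BGR2GRAY).astype(np.float32)
for n in 'ahlmn':
    g=cv2.cvtColor(cv2.imread(f'pics/{n}_s.png'),cv2.COLOR_BGR2GRAY).astype(np.float32)
    for nm,(y0,y1,x0,x1) in dict(btn=(80,170,420,530),lip=(300,450,560,660),collar=(190,300,500,640),trackend=(220,270,300,400)).items():
        sh,r=cv2.phaseCorrelate(e[y0:y1,x0:x1],g[y0:y1,x0:x1],cv2.createHanningWindow((x1-x0,y1-y0),cv2.CV_32F));print(n,nm,np.round(sh,2),round(r,2))
```

```text
a btn [-0.03  0.05] 1.07
a lip [-0.11 -0.07] 1.02
a collar [ 0.04 -0.03] 1.12
a trackend [0.32 0.04] 0.91
h btn [-0.11 -0.02] 1.04
h lip [-0.12 -0.02] 0.8
h collar [-0.04  0.01] 1.12
h trackend [0.13 0.16] 0.87
l btn [-0.05 -0.15] 0.99
l lip [ 0.01 -0.2 ] 0.7
l collar [-0.02 -0.03] 1.13
l trackend [-0.05 -0.12] 0.88
m btn [0.06 0.04] 1.01
m lip [-0.02 -0.13] 0.66
m collar [-0.02 -0.1 ] 1.1
m trackend [ 0.08 -0.47] 0.83
n btn [ 0.1  -0.04] 1.05
n lip [-0.06 -0.18] 0.54
n collar [-0.02  0.03] 1.08
n trackend [ 1.35 -0.81] 0.19
```

Emit:
send_rows(
  steps=[
    [[1,-0.0056,-0.0106,0,0],[1,-0.0093,-0.0177,0,0],[1,-0.0093,-0.0177,0.03,0],[1,-0.0093,-0.0177,0.05,0],[1,0.005,0.009,0.05,0],[1,0.0182,0.0345,0.05,0],[1,0.0182,0.0345,0.025,0],[1,0.0182,0.0345,0,0]],
  ],
)

```text
t: 22.0
tcp_pos: [0.5671, 0.0278, 0.1417]
tool_rot: [0.185, 0.684, -0.168, 0.685]
force: [0.6, 0.1, -0.4]
finger_gap: -0.003
```

Emit:
send_rows(
  steps=[
    [[1,-0.0009,-0.0018,0,0],[1,-0.0023,-0.0044,0,0],[1,-0.0037,-0.0071,0,0],[1,-0.0037,-0.0071,0,0]],
  ],
)

```text
t: 22.5
tcp_pos: [0.5628, 0.0185, 0.1427]
tool_rot: [0.186, 0.684, -0.169, 0.685]
force: [0.0, -0.2, -0.2]
finger_gap: -0.001
```

```bash
cat > red.py <<'E'
from h import *
import sys
for n in sys.argv[1]:
    a=cv2.imread(f'pics/{n}_s.png')
    r=[]
    for v in (230,236,240,244,248):
        row=a[v].astype(float); sat=row[:,2]-row[:,1]; sat[sat<25]=0; sat[:140]=0;sat[260:]=0
        r.append((sat*np.arange(800)).sum()/sat.sum())
    print(n,np.round(r,1),'gate mm ~',round(15+(np.mean(r)-189.9)/1.81,1))
E
python3 look.py o; python3 red.py eo
```

```text
22.5 [0.5628 0.0185 0.1427] ex,ey 0.4892 0.2787 F along ey -0.2 [ 0.  -0.2 -0.2]
e [189.7 190.1 190.1 190.  189.6] gate mm ~ 15.0
o [189.6 189.5 189.5 189.5 189. ] gate mm ~ 14.7
```

View pics/o_s.png

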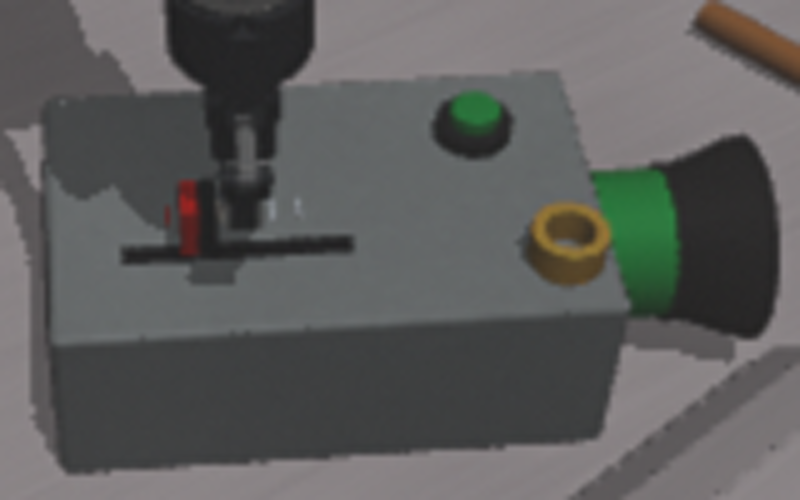

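View pics/o_w.png

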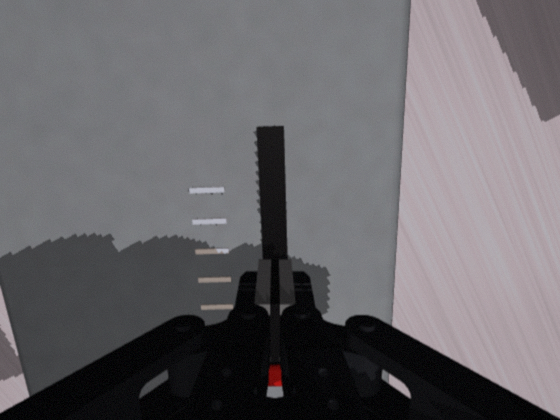

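Emit:
send_rows(
  steps=[
    [[1,-0.0009,-0.0018,0,0],[1,-0.0018,-0.0035,0,0],[1,-0.0018,-0.0035,0,0]],
  ],
)

```text
t: 22.98
tcp_pos: [0.5605, 0.0153, 0.1418]
tool_rot: [0.186, 0.685, -0.169, 0.684]
force: [-0.3, 0.1, 0.3]
finger_gap: 0.001
```

Emit:
send_rows(
  steps=[
    [[1,-0.0009,-0.0018,0,0],[1,-0.0009,-0.0018,0,0]],
  ],
)

```text
t: 23.22
tcp_pos: [0.5601, 0.0143, 0.1419]
tool_rot: [0.186, 0.685, -0.169, 0.684]
force: [2.4, 4.7, 0.6]
finger_gap: -0.006
```

Emit:
send_rows(
  steps=[
    [[1,-0.0009,-0.0018,0,0],[1,-0.0009,-0.0018,0,0]],
  ],
)

```text
t: 23.48
tcp_pos: [0.5597, 0.0136, 0.142]
tool_rot: [0.187, 0.684, -0.168, 0.685]
force: [3.7, 9.3, 0.7]
finger_gap: 0.002
```

```bash
python3 look.py p; python3 red.py eop
```

```text
23.48 [0.5597 0.0136 0.142 ] ex,ey 0.4888 0.273 F along ey 9.9 [3.7 9.3 0.7]
e [189.7 190.1 190.1 190.  189.6] gate mm ~ 15.0
o [189.6 189.5 189.5 189.5 189. ] gate mm ~ 14.7
p [186.4 186.5 186.4 186.3 186.7] gate mm ~ 13.1
```

Emit:
send_rows(
  steps=[
    [[1,0.0047,0.0088,0,0],[1,0.0047,0.0088,0.03,0],[1,0.0047,0.0088,0.05,0],[1,-0.009,-0.017,0.05,0],[1,-0.0228,-0.0433,0.05,0],[1,-0.0228,-0.0433,0.025,0],[1,-0.0228,-0.0433,0.002,0],[1,-0.0182,-0.0345,0.002,0]],
  ],
)

```text
t: 24.58
tcp_pos: [0.5389, -0.0229, 0.1422]
tool_rot: [0.186, 0.687, -0.17, 0.682]
force: [-0.8, 0.4, -0.1]
finger_gap: 0.001
```

```bash
python3 look.py q; python3 red.py eq
```

```text
24.57 [ 0.5389 -0.0229  0.1422] ex,ey 0.4874 0.231 F along ey -0.0 [-0.8  0.4 -0.1]
e [189.7 190.1 190.1 190.  189.6] gate mm ~ 15.0
q [189.6 190.  190.4 190.  189.6] gate mm ~ 15.0
```

View pics/q_w.png

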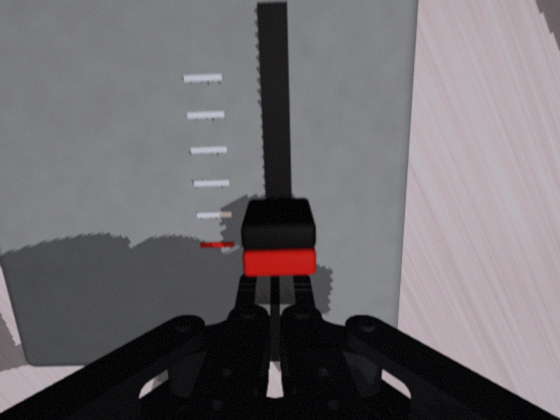

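Emit:
send_rows(
  steps=[
    [[1,0.0014,0.0027,0,0],[1,0.0028,0.0053,0,0],[1,0.0042,0.008,0,0],[1,0.0056,0.0106,0,0],[1,0.0065,0.0124,0,0],[1,0.0075,0.0142,0,0],[1,0.0075,0.0142,0,0]],
  ],
)

```text
t: 25.55
tcp_pos: [0.5432, -0.0174, 0.1445]
tool_rot: [0.176, 0.688, -0.173, 0.682]
force: [-15.2, -29.9, 5.3]
finger_gap: 0.0
```

Emit:
send_rows(
  steps=[
    [[1,0.0005,0.0009,0,0],[1,0.0005,0.0009,0,0]],
  ],
)

```text
t: 25.8
tcp_pos: [0.5434, -0.0172, 0.1446]
tool_rot: [0.176, 0.688, -0.174, 0.682]
force: [-15.1, -33.1, 6.4]
finger_gap: -0.002
```

```bash
python3 look.py r; python3 red.py er
```

```text
25.8 [ 0.5434 -0.0172  0.1446] ex,ey 0.4887 0.2381 F along ey -36.3 [-15.1 -33.1   6.4]
e [189.7 190.1 190.1 190.  189.6] gate mm ~ 15.0
r [196.7 197.1 197.1 197.1 197.1] gate mm ~ 18.9
```

Run:
```python
from h import *
yaw=-.485;ey=np.array([-np.sin(yaw),np.cos(yaw)])
for n in 'qr':
    a=cv2.imread(f'pics/{n}_w.png').astype(float)
    red=a[:,:,2]-a[:,:,1]
    p=red[200:300,255:300].mean(1); thr=p.max()/2; i=np.where(p>thr)[0]
    top=i[0]-(p[i[0]]-thr)/(p[i[0]]-p[i[0]-1])+200
    t=red[200:300,205:230].mean(1); tr=(t.clip(5)-5); tr=(tr*np.arange(200,300)).sum()/tr.sum()
    w=a.sum(2)
    col=w[60:235,198:216].mean(1)
    pk=[k+60 for k in range(2,173) if col[k]==col[k-2:k+3].max() and col[k]>np.median(col)+60]
    print(n,'boundary',top,'redtick',tr,'white',pk, 'px/15mm ~',)
```

```text
q boundary 249.6000676132522 redtick 244.41498517393504 white [77, 114, 150, 183, 215] px/15mm ~
r boundary 257.8881544156531 redtick 255.97310584152692 white [94, 130, 164, 197, 227] px/15mm ~
```

View pics/r_w.png

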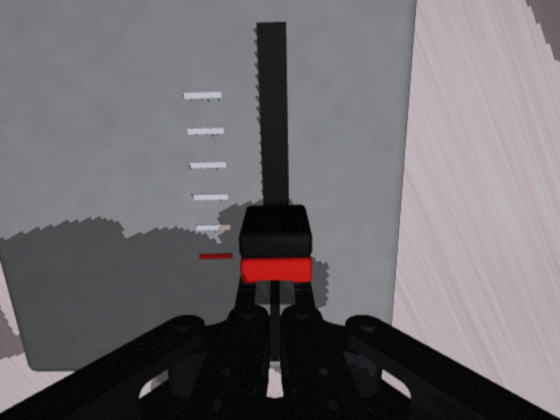

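Run:
```python
from h import *
# scale from same image: ticks px positions give floor homography 1D; use pinhole: camera depth to floor Zf, plane z=.166 is 46mm closer
for n,F in zip('hqiklmnr',[0,0,13.9,16.7,22.6,31.5,35,36]):
    a=cv2.imread(f'pics/{n}_w.png').astype(float)
    red=a[:,:,2]-a[:,:,1]
    p=red[200:320,262:292].mean(1); thr=p.max()/2; i=np.where(p>thr)[0]
    top=i[0]-(p[i[0]]-thr)/(p[i[0]]-p[i[0]-1])+200
    bot=i[-1]+(p[i[-1]]-thr)/(p[i[-1]]-p[i[-1]+1])+200
    t=red[225:275,206:228].mean(1); tr=(t-8).clip(0); tr=(tr*np.arange(225,275)).sum()/tr.sum()
    print(n,F,'bound %.2f redbot %.2f tick %.2f diff %.2f'%(top,bot,tr,top-tr), 'TCPz')
```

```text
h 0 bound 248.59 redbot 273.91 tick 244.55 diff 4.04 TCPz
q 0 bound 249.62 redbot 275.12 tick 244.42 diff 5.20 TCPz
i 13.9 bound 248.30 redbot 271.96 tick 246.44 diff 1.86 TCPz
k 16.7 bound 242.95 redbot 264.75 tick 243.07 diff -0.12 TCPz
l 22.6 bound 259.78 redbot 284.34 tick 255.71 diff 4.06 TCPz
m 31.5 bound 261.06 redbot 284.57 tick 257.64 diff 3.41 TCPz
n 35 bound 261.56 redbot 284.58 tick 258.31 diff 3.25 TCPz
r 36 bound 257.89 redbot 279.88 tick 255.99 diff 1.90 TCPz
```

Run:
```python
from h import *
yaw=-.485;ey=np.array([-np.sin(yaw),np.cos(yaw)])
D=dict(h=([0.54,-.0241,.1421],[0.185,.685,-.169,.684],248.59,244.55),q=([.5389,-.0229,.1422],[.186,.687,-.17,.682],249.62,244.42),
i=([.5418,-.0202,.1498],[.183,.686,-.171,.683],248.3,246.44),k=([.5426,-.0195,.1563],[.181,.686,-.171,.684],242.95,243.07),
l=([.5415,-.0185,.1408],[.179,.688,-.172,.682],259.78,255.71),m=([.542,-.0174,.1409],[.177,.689,-.173,.682],261.06,257.64),
n=([.5422,-.017,.1409],[.176,.689,-.173,.681],261.56,258.31),r=([.5434,-.0172,.1446],[.176,.688,-.174,.682],257.89,255.99))
for k,(p,rq,b,t) in D.items():
    s=dict(tcp_pos=np.array(p),tool_rot=np.array(rq)/np.linalg.norm(rq))
    P=onz('wrist',(277,b),.166,s);Q=onz('wrist',(217,t),.12,s);print(k,'lever-tick mm',((P-Q)[:2]@ey*1e3).round(2),'abs',(P[:2]@ey).round(4),(Q[:2]@ey).round(4))
```

```text
h lever-tick mm 16.43 abs 0.2543 0.2379
q lever-tick mm 16.03 abs 0.2545 0.2385
i lever-tick mm 17.78 abs 0.2557 0.2379
k lever-tick mm 18.26 abs 0.2562 0.238
l lever-tick mm 18.94 abs 0.2569 0.238
m lever-tick mm 19.77 abs 0.2577 0.238
n lever-tick mm 20.07 abs 0.2581 0.238
r lever-tick mm 20.16 abs 0.2581 0.2379
```

Emit:
send_rows(
  steps=[
    [[1,0.0009,0.0018,0,0],[1,0.0019,0.0035,0,0],[1,0.0019,0.0035,0,0]],
  ],
)

```text
t: 26.28
tcp_pos: [0.549, -0.0076, 0.1447]
tool_rot: [0.183, 0.686, -0.171, 0.684]
force: [-5.4, -11.5, 1.5]
finger_gap: -0.0
```

```bash
cat > lev.py <<'E'
from h import *
import sys
yaw=-.485;ey=np.array([-np.sin(yaw),np.cos(yaw)])
s=manip.sense();a=manip.snapshot('wrist')[:,:,::-1].copy();cv2.imwrite(f'pics/{sys.argv[1]}_w.png',a);a=a.astype(float)
print('t',s['t'],'TCP ey',(s['tcp_pos'][:2]@ey).round(4),'F',(s['force'][:2]@ey).round(1))
red=a[:,:,2]-a[:,:,1]
p=red[150:340,262:292].mean(1); thr=p.max()/2; i=np.where(p>thr)[0]
top=i[0]-(p[i[0]]-thr)/(p[i[0]]-p[i[0]-1])+150
t=red[150:340,206:228].mean(1); print('tickmax',t.max()); tr=(t-.4*t.max()).clip(0); tr=(tr*np.arange(150,340)).sum()/tr.sum()
P=onz('wrist',(277,top),.166,s);Q=onz('wrist',(217,tr),.12,s)
print('px',top.round(1),tr.round(1),'lever-tick mm (notch1=16.2)',((P-Q)[:2]@ey*1e3).round(2),'vs fixed tick .2381:',((P[:2]@ey-.2381)*1e3).round(2))
E
python3 lev.py t; python3 look.py t2; python3 red.py t 2>/dev/null; sed -i 's/sys.argv\[1\]:/sys.argv[1].split(","):/' red.py; python3 red.py e,t2
```

```text
t 26.275 TCP ey 0.2492 F -12.7
tickmax 93.22727272727273
px 253.4 277.7 lever-tick mm (notch1=16.2) 32.51 vs fixed tick .2381: 32.34
26.32 [ 0.549  -0.0075  0.1447] ex,ey 0.4892 0.2493 F along ey -12.3 [ -6.2 -10.6   1.9]
e [189.7 190.1 190.1 190.  189.6] gate mm ~ 15.0
t2 [218.9 219.  219.  218.9 218.8] gate mm ~ 31.0
```

View pics/t_w.png

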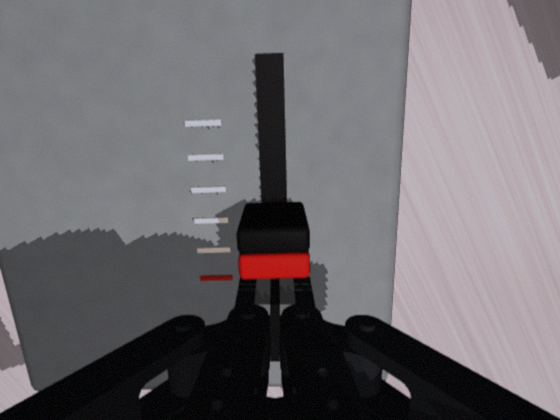

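View pics/t2_s.png

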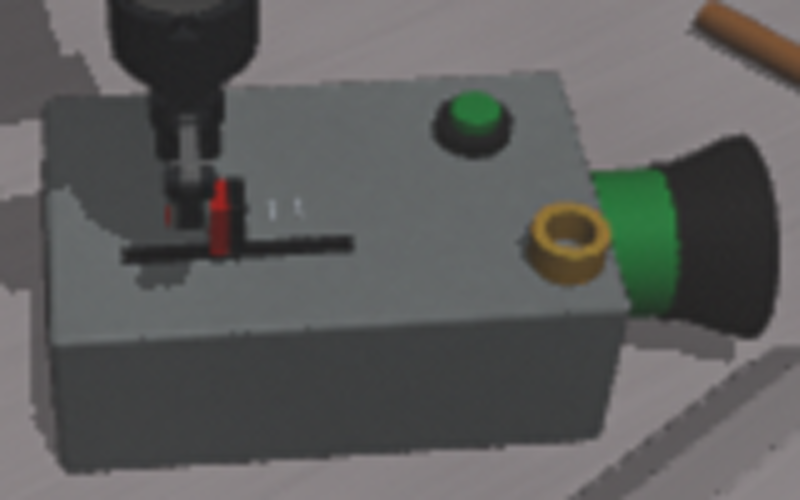

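Emit:
send_rows(
  steps=[
    [[1,0.0009,0.0018,0,0],[1,0.0019,0.0035,0,0],[1,0.0028,0.0053,0,0],[1,0.0037,0.0071,0,0],[1,0.0042,0.008,0,0],[1,0.0042,0.008,0,0]],
  ],
)

```text
t: 27.18
tcp_pos: [0.5504, -0.0047, 0.145]
tool_rot: [0.177, 0.687, -0.173, 0.683]
force: [-12.7, -28.4, 8.6]
finger_gap: 0.003
```

Emit:
send_rows(
  steps=[
    [[1,0.0005,0.0009,0,0],[1,0.0005,0.0009,0,0]],
  ],
)

```text
t: 27.42
tcp_pos: [0.5506, -0.0044, 0.145]
tool_rot: [0.176, 0.688, -0.174, 0.683]
force: [-15.0, -30.3, 7.2]
finger_gap: 0.003
```

Emit:
send_rows(
  steps=[
    [[1,0.0005,0.0009,0,0],[1,0.0005,0.0009,0,0]],
  ],
)

```text
t: 27.68
tcp_pos: [0.5507, -0.0041, 0.145]
tool_rot: [0.176, 0.688, -0.174, 0.682]
force: [-15.8, -32.1, 8.8]
finger_gap: -0.004
```

Emit:
send_rows(
  steps=[
    [[1,0.0005,0.0009,0,0],[1,0.0005,0.0009,0,0]],
  ],
)

```text
t: 27.92
tcp_pos: [0.5514, -0.0029, 0.1449]
tool_rot: [0.177, 0.688, -0.174, 0.682]
force: [-5.7, -12.3, -6.0]
finger_gap: 0.002
```

Emit:
send_rows(
  steps=[
    [[1,0,0,0,0]],
  ],
)

```text
t: 28.05
tcp_pos: [0.556, 0.0045, 0.145]
tool_rot: [0.185, 0.684, -0.17, 0.684]
force: [-2.3, -5.3, 2.0]
finger_gap: -0.003
```

```bash
python3 lev.py u; python3 look.py u2;  python3 red.py e,t2,u2
```

```text
t 28.05 TCP ey 0.2632 F -5.8
tickmax 93.63636363636364
px 251.8 303.0 lever-tick mm (notch1=16.2) 46.81 vs fixed tick .2381: 46.62
28.1 [0.5561 0.0047 0.145 ] ex,ey 0.4897 0.2634 F along ey -8.4 [-3.8 -7.5  3.4]
e [189.7 190.1 190.1 190.  189.6] gate mm ~ 15.0
t2 [218.9 219.  219.  218.9 218.8] gate mm ~ 31.0
u2 [246.4 246.5 246.4 246.  245.2] gate mm ~ 46.0
```

Emit:
send_rows(
  steps=[
    [[1,-0.0035,-0.0066,0,0],[1,-0.008,-0.0155,0,0],[1,-0.012,-0.022,0.03,0],[1,-0.012,-0.022,0.08,0],[1,-0.012,-0.022,0.13,0],[1,-0.012,-0.022,0.16,0],[1,-0.012,-0.022,0.16,0]],
  ],
)

```text
t: 29.08
tcp_pos: [0.5457, -0.0155, 0.3066]
tool_rot: [0.186, 0.682, -0.169, 0.687]
force: [-0.1, -0.4, -1.0]
finger_gap: -0.0
```

```bash
python3 look.py v;  python3 red.py e,t2,u2,v; python3 -c "
from h import *
s=manip.sense();print(s['q'].round(3));np.save('sv.npy',s,allow_pickle=True)"
```

```text
29.07 [ 0.5457 -0.0155  0.3066] ex,ey 0.49 0.2407 F along ey -0.4 [-0.1 -0.4 -1. ]
e [189.7 190.1 190.1 190.  189.6] gate mm ~ 15.0
t2 [218.9 219.  219.  218.9 218.8] gate mm ~ 31.0
u2 [246.4 246.5 246.4 246.  245.2] gate mm ~ 46.0
v [244.  244.  243.9 243.8 243.4] gate mm ~ 44.8
[-0.247  0.336  1.549  0.025  1.259  0.253]
```

View pics/v_w.png

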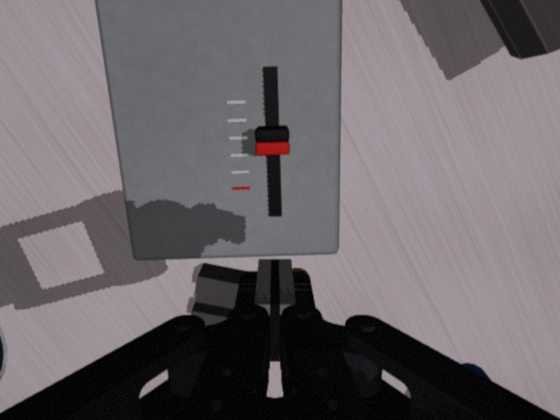

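View pics/v_s.png

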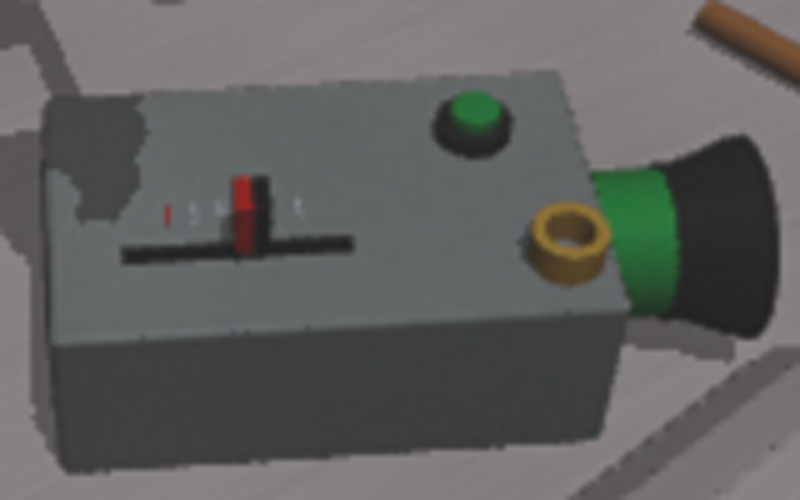

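Emit:
send_rows(
  steps=[
    [[1,-0.005,0.04,0,0],[1,-0.012,0.095,0,0],[1,-0.019,0.148,0,0],[1,-0.019,0.148,0,0],[1,-0.019,0.148,0,0]],
  ],
)

```text
t: 29.8
tcp_pos: [0.5244, 0.1325, 0.3022]
tool_rot: [0.185, 0.686, -0.169, 0.683]
force: [1.2, -0.5, 0.0]
finger_gap: -0.004
```

Run:
```python
from h import *
s=manip.sense();a=manip.snapshot('wrist')[:,:,::-1].copy();cv2.imwrite('pics/w1_w.png',a)
g=cv2.cvtColor(a,cv2.COLOR_BGR2HSV);m=cv2.inRange(g,(50,120,60),(80,255,255))
n,_,st,ce=cv2.connectedComponentsWithStats(m)
print(s['t'],s['tcp_pos'])
for i in range(1,n):
    if st[i][4]>100: print(st[i],ce[i],onz('wrist',ce[i],.142,s))
b=cv2.imread('pics/v_s.png')
g=cv2.cvtColor(b,cv2.COLOR_BGR2HSV);m=cv2.inRange(g,(50,120,60),(80,255,255));m[:,560:]=0
M=cv2.moments(m,True);u,v=M['m10']/M['m00'],M['m01']/M['m00'];print('scene',u,v,onz('scene',(240+u/5,160+v/5),.142))
```

```text
29.8 [0.52438962 0.13246773 0.30216741]
[ 281    0   91   32 2699] [325.48721749  14.51574657] [0.62020107 0.2309132  0.142     ]
[ 258   97   36   37 1071] [275.42857143 114.91223156] [0.55341928 0.18609596 0.142     ]
scene 475.7728 110.1032 [0.55482895 0.18640442 0.142     ]
```

View pics/w1_w.png

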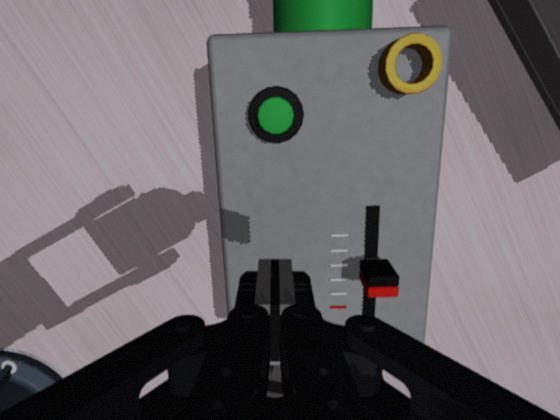

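Emit:
send_rows(
  steps=[
    [[1,0.015,0.027,0,0],[1,0.0298,0.0537,-0.03,0],[1,0.0298,0.0537,-0.08,0],[1,0.0298,0.0537,-0.13,0],[1,0.0298,0.0537,-0.15,0],[1,0.0298,0.0537,-0.15,0],[1,0.0298,0.0537,-0.15,0]],
  ],
)

```text
t: 30.72
tcp_pos: [0.5561, 0.1854, 0.1545]
tool_rot: [0.186, 0.684, -0.169, 0.684]
force: [0.8, -0.3, 0.7]
finger_gap: -0.001
```

```bash
python3 look.py x
```

```text
30.73 [0.5561 0.1854 0.1545] ex,ey 0.4055 0.4233 F along ey 0.1 [ 0.8 -0.3  0.7]
```

View pics/x_s.png

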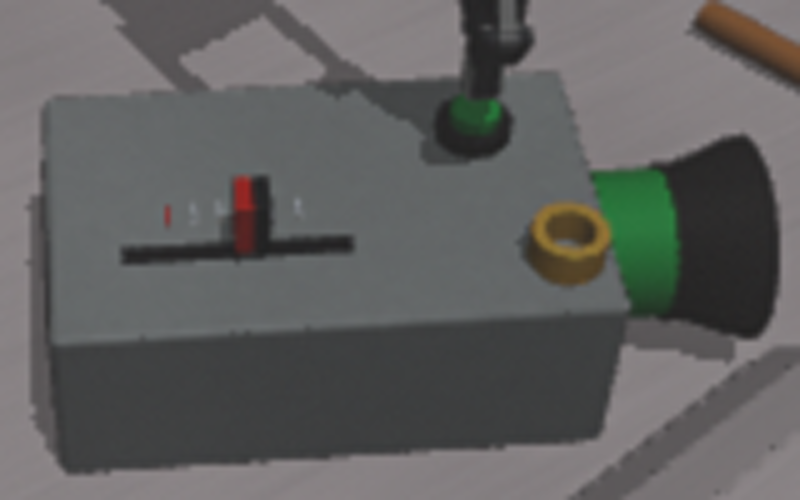

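The finger is over the button at about (478,105), and the lever still stands at the third click. I'll press in small steps.

Emit:
send_rows(
  steps=[
    [[1,0,0,-0.005,0],[1,0,0,-0.01,0],[1,0,0,-0.013,0],[1,0,0,-0.015,0],[1,0,0,-0.015,0]],
  ],
)

```text
t: 31.45
tcp_pos: [0.5548, 0.1863, 0.1389]
tool_rot: [0.186, 0.685, -0.169, 0.684]
force: [-0.7, -0.7, 3.6]
finger_gap: -0.005
```

Emit:
send_rows(
  steps=[
    [[1,0,0,-0.002,0],[1,0,0,-0.004,0],[1,0,0,-0.004,0]],
  ],
)

```text
t: 31.82
tcp_pos: [0.5549, 0.1863, 0.136]
tool_rot: [0.186, 0.685, -0.169, 0.684]
force: [-3.4, -0.8, 12.0]
finger_gap: 0.0
```

Emit:
send_rows(
  steps=[
    [[1,0,0,-0.002,0],[1,0,0,-0.002,0]],
  ],
)

```text
t: 32.08
tcp_pos: [0.5549, 0.1863, 0.1358]
tool_rot: [0.186, 0.684, -0.169, 0.684]
force: [-6.0, -1.4, 20.8]
finger_gap: -0.006
```

Emit:
send_rows(
  steps=[
    [[1,0,0,0.01,0],[1,0,0,0.03,0],[1,0,0,0.08,0],[1,0,0,0.13,0],[1,-0.03,-0.053,0.17,0],[1,-0.03,-0.053,0.17,0],[1,-0.03,-0.053,0.17,0]],
  ],
)

```text
t: 32.95
tcp_pos: [0.5249, 0.1331, 0.3025]
tool_rot: [0.186, 0.685, -0.169, 0.684]
force: [0.1, 0.8, 0.2]
finger_gap: 0.0
```

```bash
python3 look.py y; python3 red.py v,y
python3 - <<'E'
from h import *
cv2.imwrite('pics/y_top.png',manip.snapshot('top')[:,:,::-1])
cv2.imwrite('pics/y_full.png',manip.snapshot('scene')[:,:,::-1])
E
```

```text
32.95 [0.5249 0.1331 0.3025] ex,ey 0.4023 0.3624 F along ey 0.7 [0.1 0.8 0.2]
v [244.  244.  243.9 243.8 243.4] gate mm ~ 44.8
y [244.  244.  244.  243.9 243.8] gate mm ~ 44.9
```

View pics/y_w.png

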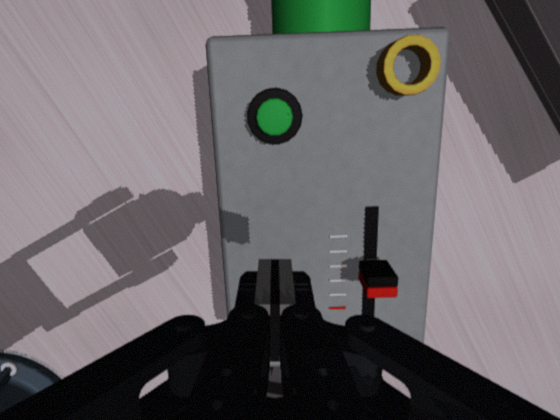

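View pics/y_s.png

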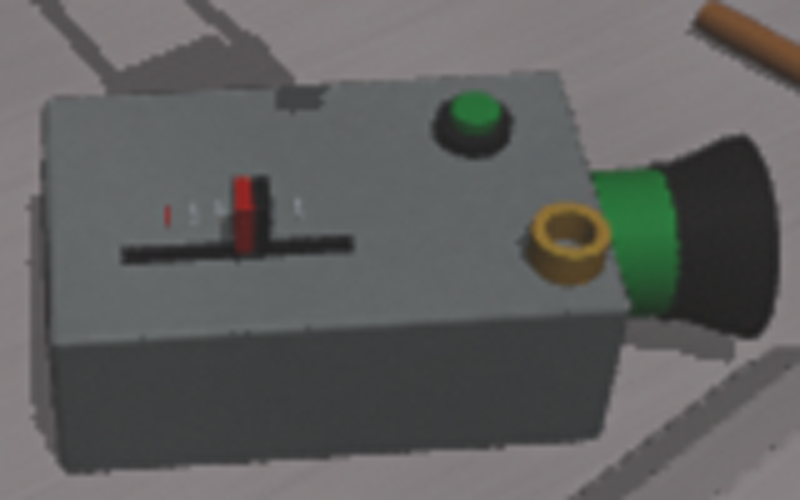

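View pics/y_full.png

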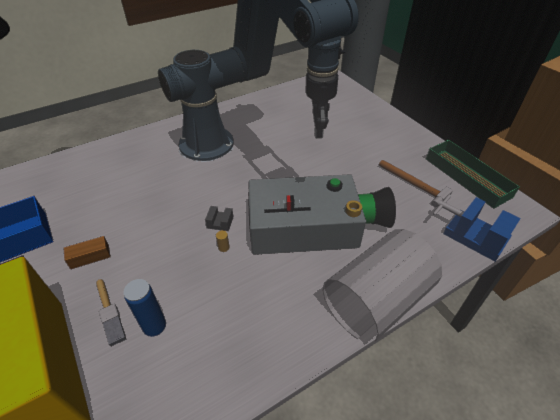

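The lever rests level with the third white tick, the button is back up, and the collar and all the loose items are unmoved. The arm is clear of everything, so I'm handing in.

```bash
python3 -c "
from station import manip
print(manip.sign_off())"
```

```text
the job is handed in; nothing more can be done
None
```

The gate lever is resting in the third click. I then pressed the green button fully down and let it come back up, and the job was handed in at about 33 s.

- **Lever:** It started about 11 mm open, between shut and the first click. My first touch let it settle into the first click, and I then pushed it with the closed fingertips to the second and third. It never went past the third.
- **Button:** I started it only after the gate was set. The finger stopped 6 mm below the button's rest height, at about 21 N.
- **Last checks:** The scene camera puts the lever at about 44.9 mm, against 45 mm for the third click, and it had not moved after the button press. In the last pictures the button is up, the loose items look unmoved, and the arm is clear.

**What did not go as described**
- **Force on the lever:** The stated 7–10 N did not move it out of a notch; it resisted at about 9 N per mm. The highest readings before it let go were about 36 N, and each time it gave way on the next step. The peak between readings may have neared or passed 40 N. The contact was with the fingers, not the gripper's body.
- **Test push towards shut:** While checking that stiffness I pushed the lever about 2 mm back towards shut. It returned to the first click.
- **Wrist range:** One wrong-way turn ran the last joint to its stop. It read -2.854 rad, just outside the stated -2.85, before I turned it back.

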